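# Tip pastry tubes from their carrier into a grooved rack

## Task

Pick up the carrier with the four steel pastry tubes in it, and tip it at the sloping entry of the wooden rack so that the tubes roll out into the rack without any falling on the counter. Gently nudge them along until every groove holds exactly one tube lying fully down in it, and leave the empty carrier standing upright on the counter, with the other kitchen things left alone.

Things in the scene. Friction and masses are not known exactly. Their poses are not given: they have to be found in the camera images.
- handle (a point): centre of the carrier's handle: a wooden bar 16 mm wide (x), 20 mm tall (z), 122 mm long (y), its centre 85 mm above the carrier's underside. Axes are the carrier's: z up, y along the bar and the tubes, -x towards the open front, where the tubes roll out; they pass freely below the bar. Two uprights at y = +-64 mm carry the bar, up to 96 mm high.
- carrier: loose white plastic carrier, 0.32 kg empty, 112 mm long (x -55 to +57), 134 mm wide (y), side walls 42 mm tall. Origin: centre of its underside, below the handle. Yaw 0: open front faces the robot. Its floor falls 9 degrees towards the rear wall and rises 20 degrees in the front 14 mm: tubes start to roll out when the front is tipped down 10 to 20 degrees; by 32 degrees all are out.
- lip (a point): middle of the upper edge of the carrier's open front, on the carrier: x -55 mm, z 26.8 mm from its origin (4 mm thick there, free underneath).
- rack: fixed wooden rack, 175 mm long (x -90 to 85), 160 wide. Origin: centre of underside, z up. Tubes enter at +x and roll to -x: apron from x 85 (35.5 high, no wall) down to x 24 (27.7 high), four V grooves along y, 26 apart, bottoms 24 high, ridges 27.7 high, then the end stop's face at x -80. Cheeks from x 65 to -90, 140 apart; cheeks and stop 52 high. All in mm.
- groove1 (a point): centre of a tube fully seated in groove 1 of the rack (nearest the end stop): x -67 mm, z 36.5 mm in the rack's frame; axes are the rack's.
- groove2 (a point): centre of a tube fully seated in groove 2 of the rack (second from the stop): x -41 mm, z 36.5 mm in the rack's frame; axes are the rack's.
- groove3 (a point): centre of a tube fully seated in groove 3 of the rack (third from the stop): x -15 mm, z 36.5 mm in the rack's frame; axes are the rack's.
- groove4 (a point): centre of a tube fully seated in groove 4 of the rack (nearest the apron): x 11 mm, z 36.5 mm in the rack's frame; axes are the rack's.
- tube1: steel pastry tube with closed dark ends, 24 mm diameter, 116 mm long, about 60 g; origin at its centre, y along its axis (x and z turn as it rolls). Starts in the carrier; all four are alike, any groove will do. Four tubes pushed together against the end stop lie 1 to 7 mm past their grooves' lines and drop back in when let go.
- tube2: steel pastry tube with closed dark ends, 24 mm diameter, 116 mm long, about 60 g; origin at its centre, y along its axis (x and z turn as it rolls). Starts in the carrier; all four are alike, any groove will do. Four tubes pushed together against the end stop lie 1 to 7 mm past their grooves' lines and drop back in when let go.
- tube3: steel pastry tube with closed dark ends, 24 mm diameter, 116 mm long, about 60 g; origin at its centre, y along its axis (x and z turn as it rolls). Starts in the carrier; all four are alike, any groove will do. Four tubes pushed together against the end stop lie 1 to 7 mm past their grooves' lines and drop back in when let go.
- tube4: steel pastry tube with closed dark ends, 24 mm diameter, 116 mm long, about 60 g; origin at its centre, y along its axis (x and z turn as it rolls). Starts in the carrier; all four are alike, any groove will do. Four tubes pushed together against the end stop lie 1 to 7 mm past their grooves' lines and drop back in when let go.
- ramekin: small white bowl, 60 mm wide and 34 mm tall; a bystander, leave alone. Origin at its underside.
- spoon: wooden spoon lying flat, 200 mm long; a bystander, leave alone. Origin at its underside.
- mug: blue mug, 80 mm wide, 95 mm tall; a bystander, leave alone. Origin at its underside.
- jar: glass jar, 70 mm wide, 110 mm tall; a bystander, leave alone. Origin at its underside.
Not all that is in view belongs to the job. What is shaped like the tube1 but red is not meant.

How it is judged (in metres and radians):
On the way, in this order (a step that is already met when the one before it is completed fails the run):
1. the carrier is lifted with all four tubes in it (height (world z) of carrier above 0.025 m and distance between each of tube1, tube2, tube3, tube4 and handle below 0.085 m), for 0.1 s.
2. all four tubes have been tipped into the rack out of the carrier, which is still off the counter (height (world z) of carrier above 0.02 m and x of tube1 in the frame of rack between -0.09 and 0.082 m and y of tube1 in the frame of rack between -0.075 and 0.075 m and z of tube1 in the frame of rack between 0.02 and 0.09 m and x of tube2 in the frame of rack between -0.09 and 0.082 m and y of tube2 in the frame of rack between -0.075 and 0.075 m and z of tube2 in the frame of rack between 0.02 and 0.09 m and x of tube3 in the frame of rack between -0.09 and 0.082 m and y of tube3 in the frame of rack between -0.075 and 0.075 m and z of tube3 in the frame of rack between 0.02 and 0.09 m and x of tube4 in the frame of rack between -0.09 and 0.082 m and y of tube4 in the frame of rack between -0.075 and 0.075 m and z of tube4 in the frame of rack between 0.02 and 0.09 m), for 0.1 s.
At the end, for the whole second after the job is handed in: Each of the four grooves holds one tube: within 6 mm of the groove's line, within 18 mm of its seated centre, parallel to it within 0.1 rad, at rest. The carrier stands upright (within 0.08 rad) on the counter (its underside within 8 mm of it), released and at rest (((distance between tube1 and groove1 below 0.018 m and x of tube1 in the frame of groove1 between -0.006 and 0.006 m and angle between the y axis of tube1 and the y axis of rack, either way round below 0.1 rad) or (distance between tube2 and groove1 below 0.018 m and x of tube2 in the frame of groove1 between -0.006 and 0.006 m and angle between the y axis of tube2 and the y axis of rack, either way round below 0.1 rad) or (distance between tube3 and groove1 below 0.018 m and x of tube3 in the frame of groove1 between -0.006 and 0.006 m and angle between the y axis of tube3 and the y axis of rack, either way round below 0.1 rad) or (distance between tube4 and groove1 below 0.018 m and x of tube4 in the frame of groove1 between -0.006 and 0.006 m and angle between the y axis of tube4 and the y axis of rack, either way round below 0.1 rad)) and ((distance between tube1 and groove2 below 0.018 m and x of tube1 in the frame of groove2 between -0.006 and 0.006 m and angle between the y axis of tube1 and the y axis of rack, either way round below 0.1 rad) or (distance between tube2 and groove2 below 0.018 m and x of tube2 in the frame of groove2 between -0.006 and 0.006 m and angle between the y axis of tube2 and the y axis of rack, either way round below 0.1 rad) or (distance between tube3 and groove2 below 0.018 m and x of tube3 in the frame of groove2 between -0.006 and 0.006 m and angle between the y axis of tube3 and the y axis of rack, either way round below 0.1 rad) or (distance between tube4 and groove2 below 0.018 m and x of tube4 in the frame of groove2 between -0.006 and 0.006 m and angle between the y axis of tube4 and the y axis of rack, either way round below 0.1 rad)) and ((distance between tube1 and groove3 below 0.018 m and x of tube1 in the frame of groove3 between -0.006 and 0.006 m and angle between the y axis of tube1 and the y axis of rack, either way round below 0.1 rad) or (distance between tube2 and groove3 below 0.018 m and x of tube2 in the frame of groove3 between -0.006 and 0.006 m and angle between the y axis of tube2 and the y axis of rack, either way round below 0.1 rad) or (distance between tube3 and groove3 below 0.018 m and x of tube3 in the frame of groove3 between -0.006 and 0.006 m and angle between the y axis of tube3 and the y axis of rack, either way round below 0.1 rad) or (distance between tube4 and groove3 below 0.018 m and x of tube4 in the frame of groove3 between -0.006 and 0.006 m and angle between the y axis of tube4 and the y axis of rack, either way round below 0.1 rad)) and ((distance between tube1 and groove4 below 0.018 m and x of tube1 in the frame of groove4 between -0.006 and 0.006 m and angle between the y axis of tube1 and the y axis of rack, either way round below 0.1 rad) or (distance between tube2 and groove4 below 0.018 m and x of tube2 in the frame of groove4 between -0.006 and 0.006 m and angle between the y axis of tube2 and the y axis of rack, either way round below 0.1 rad) or (distance between tube3 and groove4 below 0.018 m and x of tube3 in the frame of groove4 between -0.006 and 0.006 m and angle between the y axis of tube3 and the y axis of rack, either way round below 0.1 rad) or (distance between tube4 and groove4 below 0.018 m and x of tube4 in the frame of groove4 between -0.006 and 0.006 m and angle between the y axis of tube4 and the y axis of rack, either way round below 0.1 rad)) and linear speed of each of tube1, tube2, tube3, tube4, carrier below 0.02 m/s and height (world z) of carrier below 0.008 m and angle between carrier's own z axis and vertical below 0.08 rad); the robot touches nothing.
It fails at once if the gripper bears on a tube with more than 30 N (contact force between the fingers and tube1 above 30 N or contact force between the fingers and tube2 above 30 N or contact force between the fingers and tube3 above 30 N or contact force between the fingers and tube4 above 30 N).
It fails at once if a tube falls on the counter (height (world z) of any of tube1, tube2, tube3, tube4 below 0.015 m).
It fails at once if another kitchen thing is pushed more than 30 mm from its place (distance of any of ramekin, spoon, mug, jar from where it was at the start of the episode above 0.03 m).
It also fails if it takes over 70 s, if anything falls off the work surface, if the arm or the gripper's body presses on something with over 40 N, if the wrist force passes 120 N, or if a joint passes its speed limit or range.

## Robot

A 6-joint arm with a two-finger parallel gripper is mounted at the origin on the work surface. World frame = base frame: x ahead of the robot, y to its left, z up, the work surface at z = 0. Lengths are in mm, angles in rad, forces in N, time in s.
With the tool pointing down it reaches from about 350 to 775 mm from the base axis. Payload 7.3 kg.
Tool frame: the origin (TCP) lies midway between the tips of the shut fingers; the grasp point (between the pads) lies 19 mm behind it (grasp_offset is the z of the grasp point in the tool frame, in mm); z points along the fingers, y is the direction in which the jaws open and shut (so a half turn about z gives the same grasp; the last joint's range is limited). The gripper opens to 92 mm and grips with 3 to 60 N. Pads are 19 mm wide; open, the fingers measure 130 mm over their backs; the gripper's body (75 mm by 190 mm) begins 47 mm behind the grasp point.
Start: joints at [1.138, 0.342, 1.524, -0, 1.275, -0.146], TCP at [148.499, 503.58, 226.741] pointing down, gripper open.
Joint ranges: [-2.53, 2.53], [-0.77, 2.02], [0.04, 2.7], [-1, 4.14], [0.28, 2.66], [-3.11, 3.11]. Speed limits (rad/s): [2.57, 2.57, 3.14, 3.14, 3.14, 3.14].

## Interface

Orientations are given as [roll, pitch, yaw] about the fixed x, y, z axes, in that order (R = Rz(yaw) Ry(pitch) Rx(roll)).
In Python, from plant import get_obs, capture, camera_model, close_job, boxes_of, regions_of, place_of, grasp_offset gives the robot as it stands. The module is installed in compiled form; this text tells all that it offers.
- The arm moves only by the tool send_rows, never from a script. Its argument "targets" is a list that holds one entry, the list of rows, each a list of 7 numbers: the turn, a rotation vector about the tool's x, y, z in degrees, then the shift along the tool's x, y, z in mm, then the closure, from -1 (fully open) to 1 (shut). A call has 1 to 5 rows; each row is the pose to reach, as a shift and turn from the pose commanded when the call began, along the tool's axes at that moment; what a row does not reach only later rows make up. A row lasts 1/12 s, in which the tool goes at most 41.7 mm and 7.16 degrees, less where a joint would pass 70% of its speed; a pose out of reach is approached as far as the arm can. A call with a gripper value outside its range is refused whole. The fingers move at their own pace and stop on an object; the grip force is fixed at half the most. Time passes only in rows, so rows that repeat a pose let the fingers close. It gives the time, the measured TCP pose, the force and the opening at its end, in the units of the state.
- get_obs(): the state, without advancing time (a new reading comes with each control period).
- capture(name): name is "side" or "top" or "wrist"; returns the picture (400x640x3 uint8, red, green, blue); there is no depth.
- camera_model(name): a dict with "K" (3x3 intrinsics, pixels), "world_to_cam" (4x4, takes a point from world to camera coordinates). Camera axes: x right, y up, looking along -z (the intrinsics and any distortion apply to the point x, -y, -z); pixel columns grow to the right and rows downward; lengths in mm; the calibration is good to about 2 mm. A picture is of the moment at which its call begins: read the wrist's pose just before it. camera_model takes no time and is no camera call; for the wrist camera it gives the pose at the moment of the call.
- close_job(): hands the job in, once; it reports no verdict.
Trained networks look in the newest picture that a camera, given by its name, has taken for a name from the list of things; names that differ only in an ending like _2 or _b are one class to them, and where a whole thing is asked for, a point or a joint stands for the part that bears it (a point fixed in the world has none). Each returns a list of dicts, best first, with "conf" (0 to 1); they miss things now and then, are a little off and sometimes report something else, mostly with a low value. They report only what shows in the picture. A call takes as long as a camera call. They do not tell look-alikes from the thing itself.
- boxes_of(label, camera): "location" ([row, column] in pixels, amid what is visible of it).
- regions_of(label, camera): "region" (400x640 bool, what is visible of it) and "location" ([row, column] in pixels, amid what is visible of it).
- place_of(label, camera): "location" ([row, column] in pixels: a listed point, or the origin of a listed thing).
The state is a dict: "time": time; "joint_positions": joint angles; "dq": joint speeds; "tau": joint torques, N m; "tool_pos": TCP position; "tcp_rot": TCP orientation; "contact_force": force on the tool from outside, world axes, zero at the start; "moment": the same for the moment, N m; "grip_width": finger opening in mm.
Only numpy, scipy, OpenCV 4.12 (cv2) and the standard library are available. Lean on these libraries where they do the work, as an engineer would, in place of code of your own. Each camera call takes 0.05 s, during which the arm holds its last target.

## Working session

There is one attempt and no reset: what is moved stays moved. The work goes in short steps, Python scripts to look and compute and a tool call to move; the robot and the scene stay as the last step left them, time stands still between calls to the robot, and variables do not carry over. Pictures are saved under pics/ and viewed, and the job is handed in when it is done.

Besides the shell and the picture viewer there is one more tool, called after "Call:" in YAML: its name, and indented under it one key for each argument. send_rows: Moves the arm, as the interface text tells. Its arguments: {"type":"object","properties":{"targets":{"type":"array","items":{"type":"array","items":{"type":"array","items":{"type":"number"}}}}},"required":["targets"]}

```bash
mkdir -p pics; ls; python3 - <<'E'
from plant import *
import cv2
o=get_obs(); print({k:(v if not hasattr(v,'round') else v.round(3)) if not isinstance(v,list) else [round(x,3) for x in v] for k,v in o.items()}); print(grasp_offset)
for c in ['side','top','wrist']:
    im=capture(c); cv2.imwrite(f'pics/{c}0.png',im[:,:,::-1])
    m=camera_model(c); print(c,m)
E
```

```text
pics
{'time': 0.0, 'joint_positions': array([ 1.138,  0.343,  1.525,  0.   ,  1.275, -0.146]), 'dq': array([-0.001, -0.   ,  0.   ,  0.001, -0.001,  0.001]), 'tau': array([ -0.   , -43.125, -24.422,   0.072,   0.056,  -0.   ]), 'tool_pos': array([148.312, 503.179, 226.023]), 'tcp_rot': array([-3.14 , -0.   ,  2.855]), 'contact_force': array([ 0.032, -0.451, -0.306]), 'moment': array([-0.032, -0.034, -0.023]), 'grip_width': 92.2565918188192}
-18.8
side {'K': array([[399.4777326 ,   0.        , 319.54444241],
       [  0.        , 399.4777326 , 205.11054157],
       [  0.        ,   0.        ,   1.        ]]), 'world_to_cam': array([[-9.62105772e-01, -2.72623324e-01, -5.38583708e-03,
         5.07028322e+02],
       [ 1.34641710e-01, -4.92150020e-01,  8.60034864e-01,
        -1.26539741e+02],
       [-2.37116203e-01,  8.26719348e-01,  5.10206845e-01,
        -1.27134195e+03],
       [ 0.00000000e+00,  0.00000000e+00,  0.00000000e+00,
         1.00000000e+00]])}
top {'K': array([[426.38611388,   0.        , 320.11173302],
       [  0.        , 426.38611388, 196.29275535],
       [  0. 
[... 222 characters left out ...]
2],
       [-8.88266226e-02,  9.41284031e-03,  9.96002625e-01,
        -1.12531031e+03],
       [ 0.00000000e+00,  0.00000000e+00,  0.00000000e+00,
         1.00000000e+00]])}
wrist {'K': array([[325.71511986,   0.        , 323.74870763],
       [  0.        , 325.71511986, 195.57888561],
       [  0.        ,   0.        ,   1.        ]]), 'world_to_cam': array([[ 2.83337847e-01,  9.59020086e-01, -3.72860178e-04,
        -5.24490675e+02],
       [-9.26331601e-01,  2.73579508e-01, -2.58967215e-01,
         3.17009315e+01],
       [-2.48252754e-01,  7.37206054e-02,  9.65886040e-01,
        -3.89642634e+02],
       [ 0.00000000e+00,  0.00000000e+00,  0.00000000e+00,
         1.00000000e+00]])}
```

View pics/side0.png

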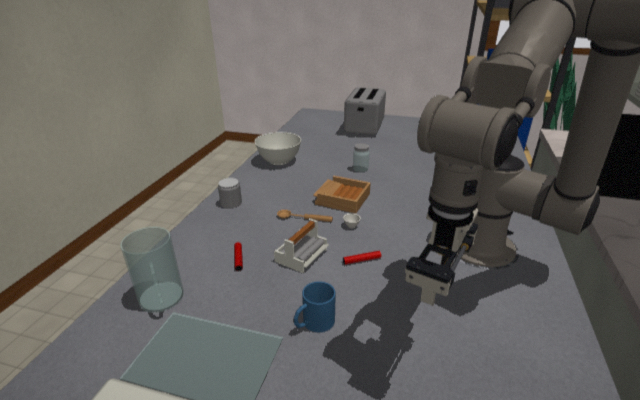

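View pics/top0.png

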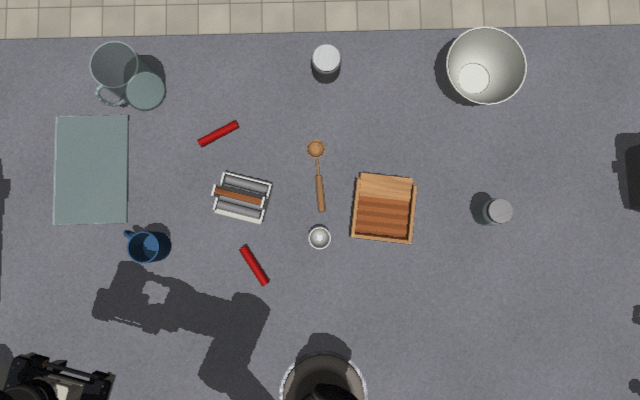

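View pics/wrist0.png

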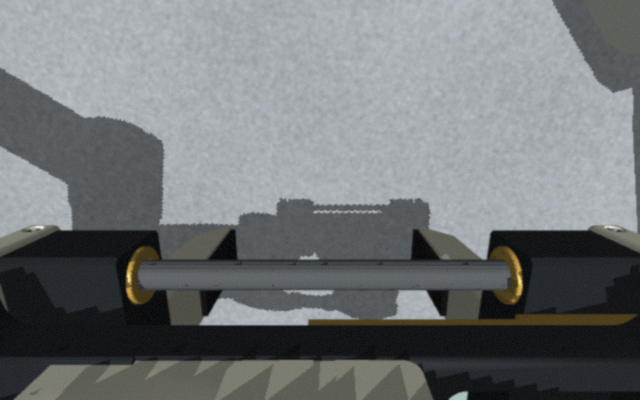

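```bash
cat > h.py <<'E'
from plant import *
import numpy as np, cv2
from scipy.spatial.transform import Rotation as R
def proj(c,P,m=None):
    m=m or camera_model(c); P=np.atleast_2d(P); T=m['world_to_cam']; q=P@T[:3,:3].T+T[:3,3]
    v=np.c_[q[:,0],-q[:,1],-q[:,2]]@m['K'].T
    return v[:,:2]/v[:,2:]   # col,row
def ray(c,rc,m=None):
    m=m or camera_model(c); T=m['world_to_cam']
    d=np.linalg.inv(m['K'])@[rc[1],rc[0],1]; d=np.array([d[0],-d[1],-d[2]])
    return -T[:3,:3].T@T[:3,3], T[:3,:3].T@(d/np.linalg.norm(d))
def atz(c,rc,z,m=None):
    o,d=ray(c,rc,m); return o+d*(z-o[2])/d[2]
def tri(obs):
    A=np.zeros((3,3));b=np.zeros(3);rs=[ray(*o) for o in obs]
    for o,d in rs:
        M=np.eye(3)-np.outer(d,d);A+=M;b+=M@o
    p=np.linalg.solve(A,b);return p,[np.linalg.norm(np.cross(p-o,d)) for o,d in rs]
E
python3 - <<'E'
from h import *
zs=dict(handle=85,carrier=0,lip=26.8,rack=0,groove1=36.5,groove2=36.5,groove3=36.5,groove4=36.5)
for c in ['top','side']: capture(c)
loc={}
for n,z in zs.items():
    for c in ['top','side']:
        r=place_of(n,c)
        for e in r[:2]: print(n,c,round(e['conf'],2),np.round(e['location'],1),atz(c,e['location'],z).round(1))
        if r: loc[n,c]=r[0]['location']
    if (n,'top') in loc and (n,'side') in loc:
        p,e=tri([('top',loc[n,'top']),('side',loc[n,'side'])]); print('  tri',n,p.round(1),np.round(e,1))
for n,z in dict(ramekin=0,spoon=0,mug=0,jar=0,tube1=25).items():
    for e in place_of(n,'top')[:6]: print(n,round(e['conf'],2),np.round(e['location'],1),atz('top',e['location'],z).round(0))
for c in ['top','side']:
    im=capture(c)[:,:,::-1]
    if c=='top': a=im[150:260,190:430]
    else: a=im[160:290,220:420]
    cv2.imwrite(f'pics/{c}_crop1.png',cv2.resize(a,None,fx=3.3 if c=='top' else 4,fy=3.3 if c=='top' else 4,interpolation=cv2.INTER_CUBIC))
print(get_obs()['time'])
E
```

```text
handle top 0.92 [195.3 235.7] [528.6 207.8  85. ]
handle top 0.46 [204.2 243.1] [505.4 189.2  85. ]
handle side 0.71 [232.2 299.1] [532.8 200.9  85. ]
handle side 0.54 [228.2 349.6] [392.5 140.3  85. ]
  tri handle [529.3 207.2  89.6] [1.2 1.2]
carrier top 0.85 [201.3 243.9] [519.7 201.5   0. ]
carrier top 0.57 [234.5 315.7] [423.5   7.2   0. ]
carrier side 0.88 [254.5 300.2] [532.8 198.5   0. ]
  tri carrier [525.2 202.5   3.7] [5.9 5.9]
lip top 0.89 [219.  236.7] [470.7 216.8  26.8]
lip side 0.93 [254.2 319.9] [465.  214.3  26.8]
lip side 0.64 [250.2 302. ] [522.6 209.8  26.8]
  tri lip [467.7 215.9  27.8] [3. 3.]
rack top 0.83 [206.7 381.9] [ 494.3 -176.6    0. ]
rack side 0.73 [199.3 339.3] [ 495.7 -166.6    0. ]
  tri rack [ 496.4 -177.2   -6.1] [1.7 1.7]
groove1 top 0.91 [216.8 383.6] [ 465.2 -174.4   36.5]
groove1 top 0.8 [222.1 380.5] [ 451.4 -165.6   36.5]
groove1 side 0.96 [194.3 359.6] [ 417.6 -160.7   36.5]
groove1 side 0.93 [192.2 351. ] [ 451.8 -168.2   36.5]
  tri groove1 [ 443.5 -179.9   24. ] [22.4 22.4]
groove2 top 0.91 [216.8 383.6] [ 465.2 -174.4   36.5]
groove2 t
[... 495 characters left out ...]
3.6] [ 465.2 -174.4   36.5]
groove4 top 0.8 [222.1 380.5] [ 451.4 -165.6   36.5]
groove4 side 0.96 [194.3 359.6] [ 417.6 -160.7   36.5]
groove4 side 0.93 [192.2 351. ] [ 451.8 -168.2   36.5]
  tri groove4 [ 443.5 -179.9   24. ] [22.4 22.4]
ramekin 0.9 [236.2 318.4] [419.  -0.   0.]
spoon 0.87 [174.3 316.7] [589.  -0.   0.]
mug 0.91 [242.9 155.4] [413. 443.   0.]
mug 0.2 [192.5 238.4] [544. 216.   0.]
jar 0.67 [213.6 481.5] [ 468. -450.    0.]
jar 0.35 [208.2 238.6] [501. 216.   0.]
tube1 0.93 [264.2 252.1] [350. 178.  25.]
tube1 0.82 [206.6 238.7] [504. 211.  25.]
tube1 0.59 [191.2 245.8] [545. 192.  25.]
tube1 0.58 [132.3 219.2] [708. 262.  25.]
tube1 0.55 [186.4 248.6] [558. 184.  25.]
1.4
```

View pics/top_crop1.png

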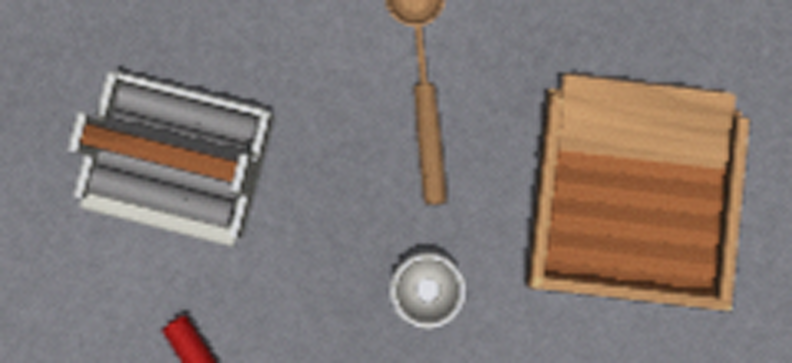

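View pics/side_crop1.png

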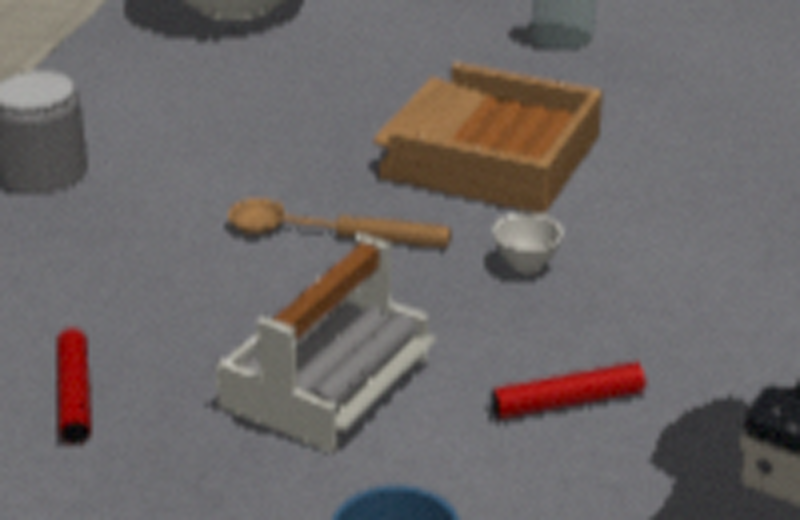

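```bash
cat >> h.py <<'E'
def box(x0,x1,y0,y1,z0,z1): return np.array([[x,y,z] for x in(x0,x1) for y in(y0,y1) for z in(z0,z1)],float)
CAR=[box(-55,57,-67,-63,0,42),box(-55,57,63,67,0,42),box(53,57,-67,67,0,42),box(-8,8,-61,61,75,95),box(-10,10,-67,-61,0,96),box(-10,10,61,67,0,96),
 np.array([[-55,y,26.8] for y in(-67,67)]+[[57,y,6.8] for y in(-67,67)]+[[57,y,2] for y in(-67,67)]+[[-55,y,22] for y in(-67,67)]),]
RACK=[box(-90,65,70,80,0,52),box(-90,65,-80,-70,0,52),box(-90,-80,-80,80,0,52),
 np.array([[x,y,z] for y in(-70,70) for x,z in((85,35.5),(85,25),(24,27.7),(24,0),(-90,24),(-90,0))])]
def rend(parts,p,m,S=4):
    c,s=np.cos(p[2]),np.sin(p[2]);Rz=np.array([[c,-s,0],[s,c,0],[0,0,1]])
    im=np.zeros((400*S//S*S,640*S),np.uint8)
    for q in parts:
        v=(proj(None,q@Rz.T+[p[0],p[1],0],m)+.5)*S
        cv2.fillConvexPoly(im,cv2.convexHull(np.round(v*16).astype(np.int32).reshape(-1,1,2)),255,shift=4)
    return im
def fit(parts,masks,p0):
    from scipy.optimize import minimize
    S=4; ms={c:camera_model(c) for c in masks}; M={c:cv2.resize(k.astype(np.uint8)*255,None,fx=S,fy=S,interpolation=cv2.INTER_LINEAR)>127 for c,k in masks.items()}
    def cost(u):
        p=[u[0]*10,u[1]*10,u[2]*.1];t=0
        for c in masks:
            r=rend(parts,p,ms[c],S)>0; t+=1-(r&M[c]).sum()/(r|M[c]).sum()
        return t
    u0=np.array([p0[0]/10,p0[1]/10,p0[2]*10])
    o=minimize(cost,u0,method='Nelder-Mead',options=dict(initial_simplex=[u0]+[u0+d for d in np.eye(3)*.8],xatol=.01,fatol=1e-4))
    u=o.x;return np.array([u[0]*10,u[1]*10,u[2]*.1]),o.fun
E
python3 - <<'E'
from h import *
ims={c:capture(c) for c in ['top','side']}
for n,parts,p0 in [('carrier',CAR,[525,205,-.24]),('rack',RACK,[494,-177,-.1])]:
    mk={}
    for c in ims:
        r=regions_of(n,c)
        for e in r[:3]: print(n,c,round(e['conf'],2),np.round(e['location']),e['region'].sum())
        mk[c]=r[0]['region']
    for cs in (['top','side'],['top'],['side']):
        p,f=fit(parts,{c:mk[c] for c in cs},p0); print(n,cs,p[:2].round(1),np.degrees(p[2]).round(2),round(f,3))
        if len(cs)==2: best=p
    for c in ims:
        rr=rend(parts,best,camera_model(c))
        big=cv2.resize(ims[c][:,:,::-1],None,fx=4,fy=4,interpolation=cv2.INTER_CUBIC)
        cn,_=cv2.findContours(rr,cv2.RETR_LIST,cv2.CHAIN_APPROX_NONE); cv2.drawContours(big,cn,-1,(0,255,0),1)
        cn,_=cv2.findContours(cv2.resize(mk[c].astype(np.uint8)*255,None,fx=4,fy=4),cv2.RETR_LIST,cv2.CHAIN_APPROX_NONE); cv2.drawContours(big,cn,-1,(255,0,255),1)
        y,x=np.where(rr>0); cv2.imwrite(f'pics/fit_{n}_{c}.png',big[max(0,y.min()-30):y.max()+30,x.min()-30:x.max()+30])
E
python3 - <<'E'
import cv2,numpy as np
a=[cv2.imread(f'pics/fit_{n}_{c}.png') for n in('carrier','rack') for c in('top','side')]
o=np.zeros((600,800,3),np.uint8)
for i,x in enumerate(a):
    x=x[:300,:400]; o[300*(i//2):300*(i//2)+x.shape[0],400*(i%2):400*(i%2)+x.shape[1]]=x
cv2.imwrite('pics/fits.png',o)
E
```

```text
carrier top 0.93 [199. 242.] 919
carrier side 0.92 [248. 294.] 1055
carrier ['top', 'side'] [524.4 202.7] -16.95 0.998
carrier ['top'] [523.3 202.1] -15.56 0.611
carrier ['side'] [524.9 203.8] -18.22 0.378
rack top 0.82 [208. 385.] 4063Traceback (most recent call last):
  File "<stdin>", line 8, in <module>
IndexError: list index out of range
[ WARN:0@0.027] global loadsave.cpp:275 findDecoder imread_('pics/fit_rack_top.png'): can't open/read file: check file path/integrity
[ WARN:0@0.027] global loadsave.cpp:275 findDecoder imread_('pics/fit_rack_side.png'): can't open/read file: check file path/integrity
Traceback (most recent call last):
TypeError: 'NoneType' object is not subscriptable
```

```bash
cat > fitall.py <<'E'
from h import *
ims={c:capture(c) for c in ['top','side']}
P0={'carrier':[524,203,-.28],'rack':[494,-177,-.1]}
for n,parts in [('carrier',CAR),('rack',RACK)]:
    mk={}
    for c in ims:
        r=regions_of(n,c)
        if r: k=r[0]['region'].astype(np.uint8)
        else:
            hsv=cv2.cvtColor(ims[c],cv2.COLOR_RGB2HSV); k=((hsv[...,1]>70)&(hsv[...,0]<25)).astype(np.uint8)
            w=np.zeros_like(k); w[165:222,305:380]=1; k&=w
            nn,lab,st,_=cv2.connectedComponentsWithStats(k); k=(lab==1+st[1:,4].argmax()).astype(np.uint8)
        if n=='carrier':
            for e in regions_of('tube1',c):
                l=e['location']
                d=cv2.dilate(k,np.ones((5,5)))
                if (e['region']&(d>0)).sum()>.2*e['region'].sum() or d[int(l[0]),int(l[1])]: k|=e['region'].astype(np.uint8)
        k=cv2.morphologyEx(np.pad(k,20),cv2.MORPH_CLOSE,cv2.getStructuringElement(cv2.MORPH_ELLIPSE,(7,7)))[20:-20,20:-20]
        cn,_=cv2.findContours(k,cv2.RETR_EXTERNAL,cv2.CHAIN_APPROX_NONE); cv2.drawContours(k,cn,-1,1,-1)
        mk[c]=k
    for cs in (['top'],['side'],['top','side']):
        p,f=fit(parts,{c:mk[c] for c in cs},P0[n]); print(n,cs,p[:2].round(1),np.degrees(p[2]).round(2),round(f,3))
    best=p
    for c in ims:
        rr=rend(parts,best,camera_model(c))
        big=cv2.resize(ims[c][:,:,::-1],None,fx=4,fy=4,interpolation=cv2.INTER_CUBIC)
        cn,_=cv2.findContours(rr,cv2.RETR_LIST,cv2.CHAIN_APPROX_NONE); cv2.drawContours(big,cn,-1,(0,255,0),1)
        cn,_=cv2.findContours(cv2.resize(mk[c]*255,None,fx=4,fy=4),cv2.RETR_LIST,cv2.CHAIN_APPROX_NONE); cv2.drawContours(big,cn,-1,(255,0,255),1)
        y,x=np.where(rr>0); cv2.imwrite(f'pics/fit_{n}_{c}.png',big[max(0,y.min()-30):y.max()+30,x.min()-30:x.max()+30])
a=[cv2.imread(f'pics/fit_{n}_{c}.png') for n in('carrier','rack') for c in('top','side')]
o=np.zeros((600,800,3),np.uint8)
for i,x in enumerate(a):
    x=x[:300,:400]; o[300*(i//2):300*(i//2)+x.shape[0],400*(i%2):400*(i%2)+x.shape[1]]=x
cv2.imwrite('pics/fits.png',o)
E
python3 fitall.py
```

```text
carrier ['top'] [525.2 200.5] -15.33 0.05
carrier ['side'] [524.4 203.1] -17.23 0.081
carrier ['top', 'side'] [525.3 201.2] -16.09 0.141
rack ['top'] [ 493.1 -175.7] -8.61 0.031
rack ['side'] [ 491.5 -172.8] -7.43 0.041
rack ['top', 'side'] [ 492.5 -175. ] -8.35 0.08
```

View pics/fits.png

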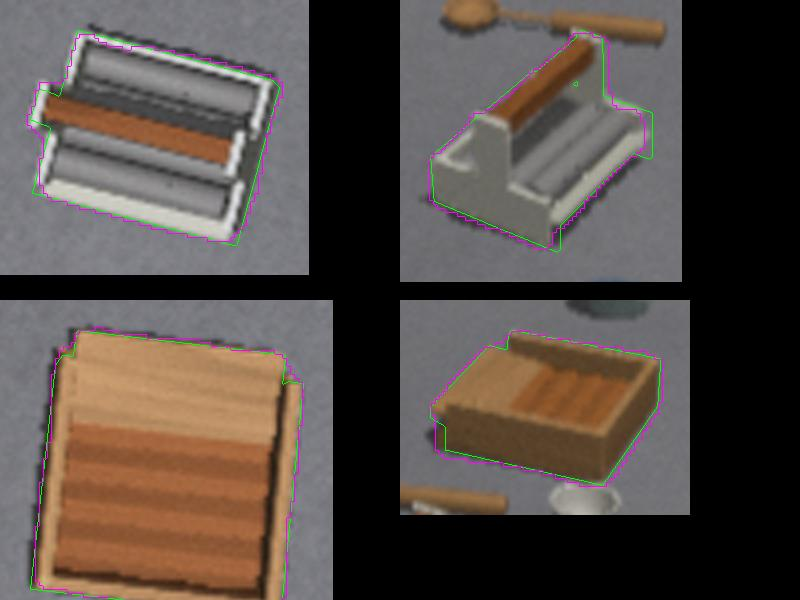

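```bash
cat >> h.py <<'E'
import json
def cmd(): 
    d=json.load(open('cmd.json')); return np.array(d['p']),np.array(d['R'])
def setcmd(p,Rm): json.dump(dict(p=list(map(float,p)),R=np.asarray(Rm).tolist()),open('cmd.json','w'))
def apply(row):  # last row sent -> new commanded pose
    p,Rm=cmd(); setcmd(p+Rm@np.array(row[3:6]), Rm@R.from_rotvec(np.radians(row[:3])).as_matrix())
def chk():
    o=get_obs();p,Rm=cmd();Mm=R.from_euler('xyz',o['tcp_rot']).as_matrix()
    print('t',round(o['time'],2),'meas-cmd',(o['tool_pos']-p).round(1),'rot',np.degrees(R.from_matrix(Rm.T@Mm).as_rotvec()).round(2),'F',np.round(o['contact_force'],1),'M',np.round(o['moment'],2),'w',round(o['grip_width'],1),'q',np.round(o['joint_positions'],2))
def need(p,Rm):
    c,Rc=cmd(); print('turn',np.degrees(R.from_matrix(Rc.T@Rm).as_rotvec()).round(2),'shift',(Rc.T@(np.asarray(p)-c)).round(2))
def Rgrip(yaw,tip=0):
    # tool with y axis along carrier -x?(sign +1: tool y = +x of carrier), carrier yaw, front tipped down by tip
    Rc=R.from_euler('z',yaw).as_matrix()@R.from_euler('y',-tip).as_matrix()  # carrier frame world (front -x down)
    return Rc
def tool_of(yaw,tip=0):
    Rc=Rgrip(yaw,tip); # tool z=-carrier z, y=carrier x, x = y cross z = x_c × (-z_c) = y_c
    return Rc@np.array([[0,1,0],[1,0,0],[0,0,-1]]).astype(float)
E
python3 - <<'E'
from h import *
o=get_obs()
setcmd([148.499,503.58,226.741],R.from_euler('xyz',[np.pi,0,2.855]).as_matrix()); chk()
m=camera_model('wrist');T=m['world_to_cam'];c=-T[:3,:3].T@T[:3,3]
p,Rm=cmd();print('cam in tool',(Rm.T@(c-p)).round(1),'look',(Rm.T@-T[2,:3]).round(3), 'right',(Rm.T@T[0,:3]).round(3))
print(tool_of(0,np.radians(30)).round(2), np.linalg.det(tool_of(0)))
need([525,201,226],tool_of(np.radians(-15.7)))
E
```

```text
t 2.1 meas-cmd [ 0. -0.  0.] rot [-0.01 -0.    0.01] F [-1.   0.2  0.6] M [ 0.02  0.01 -0.  ] w 91.6 q [ 1.14  0.34  1.52  0.    1.28 -0.15]
cam in tool [  70.    -0.2 -158.1] look [-0.259  0.001  0.966] right [-0.001  1.    -0.001]
[[ 0.    0.87  0.5 ]
 [ 1.    0.    0.  ]
 [ 0.    0.5  -0.87]] 1.0
turn [ 0.   -0.   89.28] shift [-446.68 -183.81    0.74]
```

Call:
send_rows:
  targets:
    - [[0, 0, 6, -30, -12, 0, -1], [0, 0, 12, -60, -24, 0, -1], [0, 0, 18, -90, -36, 0, -1], [0, 0, 24, -120, -48, 0, -1], [0, 0, 30, -150, -60, 0, -1]]

```text
time: 2.52
tool_pos: [276.3, 402.6, 226.8]
tcp_rot: [3.141, -0.0, 2.327]
contact_force: [0.4, 0.4, -1.2]
grip_width: 92.0
```

```bash
python3 - <<'E'
from h import *
apply([0,0,30,-150,-60,0]); chk()
need([525,201,226],tool_of(np.radians(-15.7)))
E
```

```text
t 2.52 meas-cmd [ 0.9 -1.   0.1] rot [-0.02  0.    0.28] F [ 0.4  0.4 -1.2] M [-0.07  0.01  0.01] w 92.0 q [0.81 0.27 1.62 0.   1.25 0.06]
turn [ 0.   -0.   59.28] shift [-318.84   41.12    0.74]
```

Call:
send_rows:
  targets:
    - [[0, 0, 6, -32, 4, 0, -1], [0, 0, 12, -64, 8, 0, -1], [0, 0, 18, -96, 12, 0, -1], [0, 0, 24, -128, 16, 0, -1], [0, 0, 30, -160, 20, 0, -1]]

```text
time: 2.93
tool_pos: [401.2, 300.2, 226.9]
tcp_rot: [3.141, -0.0, 1.802]
contact_force: [0.2, 0.9, 0.9]
grip_width: 92.0
```

```bash
python3 - <<'E'
from h import *
apply([0,0,30,-160,20,0]); chk()
need([525,201,226],tool_of(np.radians(-15.7)))
E
```

```text
t 2.93 meas-cmd [ 1.  -1.3  0.1] rot [-0.02  0.01  0.31] F [0.2 0.9 0.9] M [-0.07  0.05 -0.01] w 92.0 q [0.49 0.3  1.59 0.   1.26 0.26]
turn [ 0.   -0.   29.28] shift [-127.     97.71    0.74]
```

Call:
send_rows:
  targets:
    - [[0, 0, 6, -26, 20, 0, -1], [0, 0, 12, -52, 40, 0, -1], [0, 0, 18, -77, 60, 0, -1], [0, 0, 24, -102, 79, 0, -1], [0, 0, 29, -127, 98, 0, -1]]

```text
time: 3.35
tool_pos: [526.4, 199.8, 226.7]
tcp_rot: [3.142, -0.0, 1.296]
contact_force: [0.5, 0.6, -0.6]
grip_width: 91.6
```

```bash
python3 - <<'E'
from h import *
apply([0,0,29,-127,98,0]); chk()
need([525,201,226],tool_of(np.radians(-15.7)))
im=capture('wrist'); cv2.imwrite('pics/wrist1.png',im[:,:,::-1])
m=camera_model('wrist')
for n,z in dict(handle=85,lip=26.8).items():
    for e in place_of(n,'wrist')[:2]: print(n,round(e['conf'],2),np.round(e['location'],1),atz('wrist',e['location'],z,m).round(1))
chk()
E
```

```text
t 3.35 meas-cmd [ 1.1 -1.3  0. ] rot [-0.    0.01  0.33] F [ 0.5  0.6 -0.6] M [-0.11  0.07 -0.03] w 91.6 q [0.23 0.41 1.42 0.   1.31 0.5 ]
turn [ 0.   -0.    0.28] shift [-0.14 -0.26  0.74]
handle 0.85 [182.1 321.3] [528.9 198.8  85. ]
lip 0.64 [174.8 273.7] [476.2 209.1  26.8]
t 3.5 meas-cmd [ 1.1 -1.6 -0.6] rot [ 0.02 -0.01  0.17] F [ 0.   0.3 -0. ] M [-0.07  0.1   0.  ] w 91.6 q [0.23 0.41 1.42 0.   1.31 0.5 ]
```

View pics/wrist1.png

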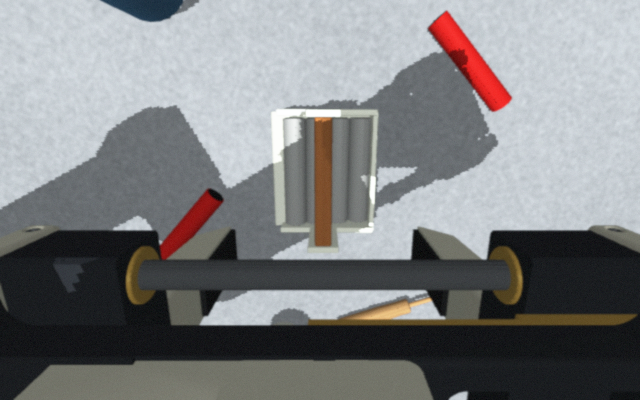

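Call:
send_rows:
  targets:
    - [[0, 0, 0, 0, 0, 35, -1], [0, 0, 0, 0, 0, 70, -1], [0, 0, 0, 0, 0, 105, -1], [0, 0, 0, 0, 0, 140, -1], [0, 0, 0, 0, 0, 160, -1]]

```text
time: 3.92
tool_pos: [522.2, 201.6, 63.4]
tcp_rot: [-3.137, 0.002, 1.304]
contact_force: [0.5, 0.1, -0.9]
grip_width: 91.5
```

```bash
python3 - <<'E'
from h import *
apply([0,0,0,0,0,160]); chk()
im=capture('side'); cv2.imwrite('pics/side2.png',cv2.resize(im[150:300,200:400,::-1],None,fx=4,fy=4))
chk()
E
```

```text
t 3.92 meas-cmd [-3.1  0.5 -3.4] rot [ 0.26 -0.12 -0.13] F [ 0.5  0.1 -0.9] M [-0.06  0.07 -0.05] w 91.5 q [0.23 0.58 1.63 0.   0.94 0.5 ]
t 3.97 meas-cmd [-4.6  0.1 -6. ] rot [ 0.51 -0.26 -0.12] F [-1.5 -1.  -3.1] M [-0.14  0.14  0.04] w 91.9 q [0.23 0.59 1.63 0.   0.94 0.5 ]
```

View pics/side2.png

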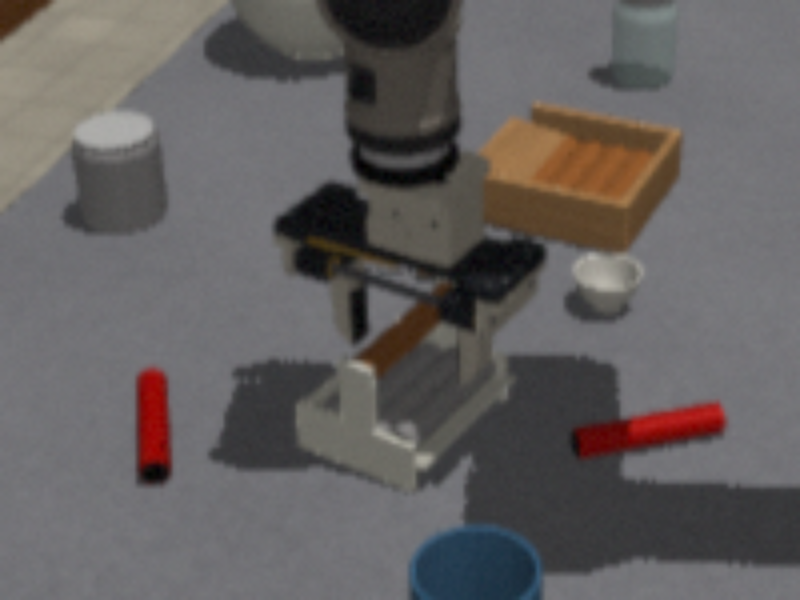

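Call:
send_rows:
  targets:
    - [[0, 0, 0, 0, 0, 0, -1], [0, 0, 0, 0, 0, 0, -1]]

```text
time: 4.13
tool_pos: [525.4, 201.8, 67.9]
tcp_rot: [3.141, -0.001, 1.303]
contact_force: [1.3, -0.2, 0.7]
grip_width: 92.0
```

```bash
python3 - <<'E'
from h import *
chk()
E
```

```text
t 4.13 meas-cmd [0.1 0.8 1.1] rot [-0.05  0.04 -0.07] F [ 1.3 -0.2  0.7] M [-0.09  0.07 -0.01] w 92.0 q [0.23 0.58 1.62 0.   0.94 0.5 ]
```

Call:
send_rows:
  targets:
    - [[0, 0, 0, 0, 0, 0, 1], [0, 0, 0, 0, 0, 0, 1], [0, 0, 0, 0, 0, 0, 1], [0, 0, 0, 0, 0, 0, 1], [0, 0, 0, 0, 0, 0, 1]]

```text
time: 4.55
tool_pos: [525.5, 201.0, 67.4]
tcp_rot: [3.141, -0.001, 1.301]
contact_force: [0.2, -0.2, 0.6]
grip_width: 63.3
```

```bash
python3 - <<'E'
from h import *
chk()
E
```

```text
t 4.55 meas-cmd [ 0.2 -0.   0.6] rot [-0.06  0.04  0.01] F [ 0.2 -0.2  0.6] M [-0.12  0.05 -0.04] w 63.3 q [0.23 0.58 1.62 0.   0.94 0.5 ]
```

Call:
send_rows:
  targets:
    - [[0, 0, 0, 0, 0, 0, 1], [0, 0, 0, 0, 0, 0, 1], [0, 0, 0, 0, 0, 0, 1], [0, 0, 0, 0, 0, 0, 1], [0, 0, 0, 0, 0, 0, 1]]

```text
time: 4.97
tool_pos: [525.2, 201.0, 66.7]
tcp_rot: [-3.141, 0.0, 1.301]
contact_force: [-0.7, 0.1, -0.8]
grip_width: 29.6
```

Call:
send_rows:
  targets:
    - [[0, 0, 0, 0, 0, 0, 1], [0, 0, 0, 0, 0, 0, 1], [0, 0, 0, 0, 0, 0, 1], [0, 0, 0, 0, 0, 0, 1], [0, 0, 0, 0, 0, 0, 1]]

```text
time: 5.38
tool_pos: [525.4, 201.0, 66.6]
tcp_rot: [3.141, -0.0, 1.301]
contact_force: [1.1, 0.6, -2.0]
grip_width: 15.8
```

Call:
send_rows:
  targets:
    - [[0, 0, 0, 0, 0, -3, 1], [0, 0, 0, 0, 0, -9, 1], [0, 0, 0, 0, 0, -17, 1], [0, 0, 0, 0, 0, -26, 1], [0, 0, 0, 0, 0, -35, 1]]

```text
time: 5.8
tool_pos: [525.1, 201.0, 102.7]
tcp_rot: [-3.142, -0.0, 1.302]
contact_force: [0.4, 0.2, -5.3]
grip_width: 15.8
```

Call:
send_rows:
  targets:
    - [[0, 0, 0, 0, 0, -10, 1], [0, 0, 0, 0, 0, -20, 1], [0, 0, 0, 0, 0, -29, 1], [0, 0, 0, 0, 0, -34, 1], [0, 0, 0, 0, 0, -35, 1]]

```text
time: 6.22
tool_pos: [525.9, 201.2, 138.3]
tcp_rot: [3.139, -0.001, 1.301]
contact_force: [-0.7, 0.3, -5.7]
grip_width: 15.6
```

```bash
python3 - <<'E'
from h import *
apply([0,0,0,0,0,-70]); chk()
im=capture('side'); cv2.imwrite('pics/side3.png',cv2.resize(im[150:300,200:400,::-1],None,fx=4,fy=4))
im=capture('wrist'); cv2.imwrite('pics/wrist3.png',im[:,:,::-1])
chk()
E
```

```text
t 6.22 meas-cmd [0.6 0.1 1.5] rot [-0.13  0.07  0.01] F [-0.7  0.3 -5.7] M [-0.11  0.05 -0.01] w 15.6 q [0.23 0.49 1.55 0.   1.1  0.5 ]
t 6.32 meas-cmd [-0.1 -0.1  0.1] rot [-0.01  0.01  0.01] F [-0.4  0.1 -7. ] M [-0.1   0.11 -0.02] w 15.6 q [0.23 0.49 1.55 0.   1.1  0.5 ]
```

View pics/side3.png

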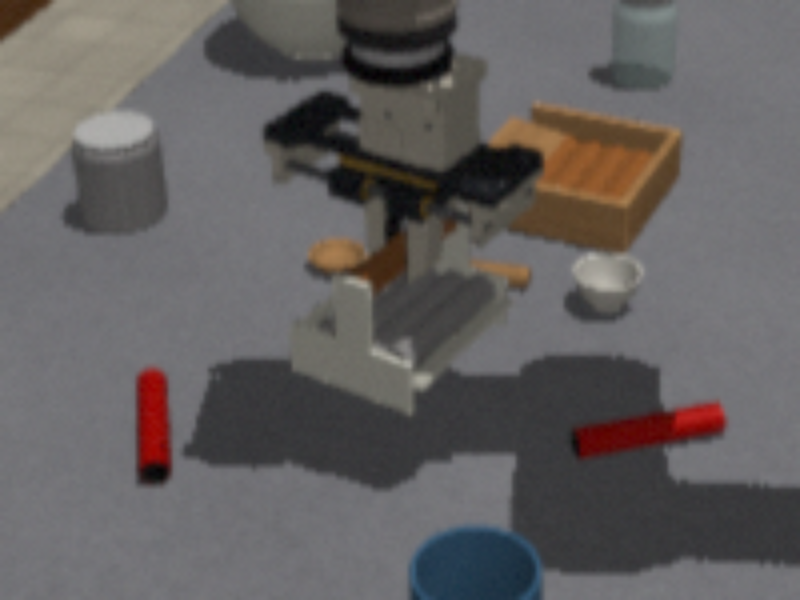

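View pics/wrist3.png

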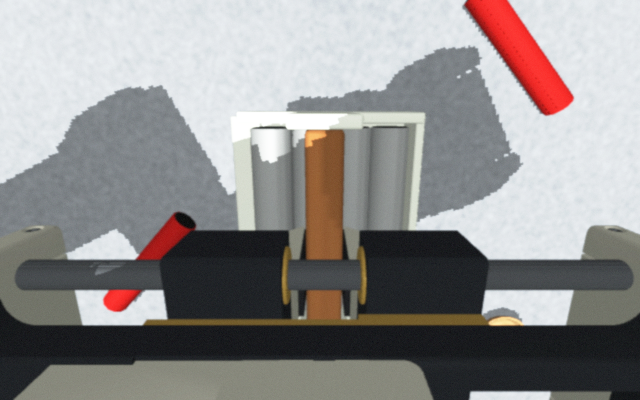

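```bash
python3 - <<'E'
from h import *
p,Rm=cmd(); Rc=Rm@np.array([[0,1,0],[1,0,0],[0,0,-1]]).T
org=p+Rm@[0,0,-18.8]-Rc@[0,0,85]
print('origin',org.round(1))
im=capture('side')
big=cv2.resize(im[205:265,265:345,::-1],None,fx=9,fy=9,interpolation=cv2.INTER_CUBIC)
m=camera_model('side')
pts={'A':[-55,67,0],'B':[-45,67,0],'C':[-55,67,26.8],'D':[-55,67,42],'E':[-55,-67,26.8],'F':[57,67,0],'G':[-55,-67,0],'H':[0,67,96]}
for k,q in pts.items():
    u=(proj('side',org+Rc@np.array(q,float),m)[0]-[265,205]+.5)*9
    cv2.circle(big,tuple(int(x) for x in u),3,(0,0,255),-1); cv2.putText(big,k,(int(u[0])+4,int(u[1])),0,.5,(0,255,0),1)
cv2.imwrite('pics/side4.png',big)
E
```

```text
origin [525.3 201.1  70.5]
```

View pics/side4.png

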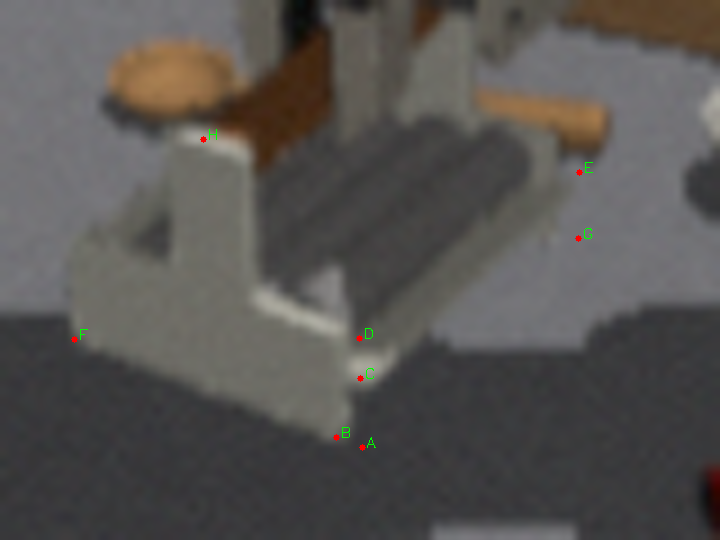

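```bash
cat >> h.py <<'E'
RK=np.array([492.5,-175.0,np.radians(-8.35)])
def rack2w(v):
    Rz=R.from_euler('z',RK[2]).as_matrix(); return Rz@np.asarray(v,float)+[RK[0],RK[1],0]
def tip_pose(lipx,lipz,tip_deg,lipy=0):
    # TCP pose that puts lip at rack (lipx,lipy,lipz) with tip
    t=np.radians(tip_deg); Rc=Rgrip(RK[2],t); Rm=tool_of(RK[2],t)
    bar=rack2w([lipx,lipy,lipz])-Rc@np.array([-55,0,26.8-85.])
    return bar+Rm@[0,0,18.8-DZ],Rm
DZ=0.0
E
python3 - <<'E'
from h import *
need(*[tip_pose(75,116.8,0)[0],tip_pose(75,116.8,0)[1]]); print(tip_pose(75,116.8,0)[0])
E
```

```text
turn [ 0.   -0.   -7.07] shift [-355.24  197.4   -19.46]
[ 621.12192691 -193.87855711  156.2       ]
```

Call:
send_rows:
  targets:
    - [[0, 0, 0, -5, 3, -2, 1], [0, 0, 0, -18, 10, -8, 1], [0, 0, 0, -35, 19, -14, 1], [0, 0, 0, -53, 29, -18, 1], [0, 0, 0, -72, 40, -20, 1]]

```text
time: 6.78
tool_pos: [544.7, 120.0, 156.9]
tcp_rot: [-3.142, 0.0, 1.302]
contact_force: [1.5, -0.3, -5.8]
grip_width: 15.3
```

Call:
send_rows:
  targets:
    - [[0, 0, 0, -20, 11, 0, 1], [0, 0, 0, -40, 22, 0, 1], [0, 0, 0, -60, 33, 0, 1], [0, 0, 0, -80, 44, 0, 1], [0, 0, 0, -100, 55, 0, 1]]

```text
time: 7.2
tool_pos: [570.8, 8.4, 156.2]
tcp_rot: [-3.14, 0.0, 1.301]
contact_force: [0.6, 0.9, -5.9]
grip_width: 15.9
```

Call:
send_rows:
  targets:
    - [[0, 0, -1, -20, 11, 0, 1], [0, 0, -2, -40, 22, 0, 1], [0, 0, -3, -60, 33, 0, 1], [0, 0, -4, -80, 44, 0, 1], [0, 0, -5, -100, 55, 0, 1]]

```text
time: 7.62
tool_pos: [597.2, -102.7, 156.1]
tcp_rot: [-3.14, -0.0, 1.389]
contact_force: [-0.3, 0.3, -6.1]
grip_width: 15.5
```

```bash
python3 - <<'E'
from h import *
apply([0,0,0,-72,40,-20]);apply([0,0,0,-100,55,0]);apply([0,0,-5,-100,55,0]); chk()
need(*tip_pose(75,116.8,0))
E
```

```text
t 7.62 meas-cmd [-0.4 -1.6 -0.7] rot [ 0.08  0.   -0.03] F [-0.3  0.3 -6.1] M [-0.12  0.07 -0.01] w 15.5 q [-0.3   0.55  1.39 -0.    1.2  -0.12]
turn [ 0.   -0.   -2.07] shift [-87.06  39.97   0.54]
```

Call:
send_rows:
  targets:
    - [[0, 0, -0.5, -20, 9, 0, 1], [0, 0, -1, -38, 17, 0, 1], [0, 0, -1.5, -54, 25, 0, 1], [0, 0, -2, -66, 30, 0, 1], [0, 0, -2, -75, 34, 0, 1]]

```text
time: 8.03
tool_pos: [616.9, -182.9, 155.8]
tcp_rot: [-3.14, 0.0, 1.423]
contact_force: [-0.2, -0.2, -5.9]
grip_width: 15.7
```

Call:
send_rows:
  targets:
    - [[0, 0, 0, -7, 3, 0, 1], [0, 0, 0, -11, 5, 0, 1], [0, 0, 0, -13, 6, 0, 1], [0, 0, 0, -13, 6, 0, 1]]

```text
time: 8.37
tool_pos: [621.3, -194.7, 156.5]
tcp_rot: [-3.141, -0.0, 1.424]
contact_force: [-0.0, 0.1, -5.8]
grip_width: 15.7
```

```bash
python3 - <<'E'
from h import *
apply([0,0,-2,-75,34,0]);apply([0,0,0,-13,6,0]); chk()
need(*tip_pose(75,116.8,0))
m=camera_model('wrist')
im=capture('wrist'); cv2.imwrite('pics/wrist5.png',im[:,:,::-1])
# overlay rack model
big=im[:,:,::-1].copy()
for v in [(85,70,35.5),(85,-70,35.5),(24,70,27.7),(65,70,52),(65,80,52),(-90,80,52),(-80,70,52),(-2,70,27.7)]:
    u=proj(None,rack2w(v),m)[0]; cv2.circle(big,(int(u[0]),int(u[1])),2,(0,0,255),-1); print(v,u.round(0))
p,Rm=cmd(); Rc=Rm@np.array([[0,1,0],[1,0,0],[0,0,-1]]).T
bar=p+Rm@[0,0,-18.8]
for v in [(-55,60,26.8),(-55,-60,26.8),(57,67,42),(0,67,96)]:
    u=proj(None,bar+Rc@(np.array(v,float)-[0,0,85]),m)[0]; cv2.circle(big,(int(u[0]),int(u[1])),2,(0,255,0),-1); print(v,u.round(0))
cv2.imwrite('pics/wrist5o.png',big)
im=capture('top'); cv2.imwrite('pics/top5.png',cv2.resize(im[120:260,300:460,::-1],None,fx=4,fy=4,interpolation=cv2.INTER_CUBIC))
im=capture('side'); cv2.imwrite('pics/side5.png',cv2.resize(im[120:240,270:430,::-1],None,fx=5,fy=5,interpolation=cv2.INTER_CUBIC))
E
```

```text
t 8.37 meas-cmd [-0.1 -0.  -0.2] rot [0.02 0.02 0.02] F [-0.   0.1 -5.8] M [-0.1   0.11 -0.02] w 15.7 q [-0.42  0.63  1.24  0.    1.27 -0.27]
turn [ 0.   -0.   -0.07] shift [ 0.74 -0.46  0.54]
(85, 70, 35.5) [269. 107.]
(85, -70, 35.5) [276. 261.]
(24, 70, 27.7) [199. 107.]
(65, 70, 52) [240. 107.]
(65, 80, 52) [239.  93.]
(-90, 80, 52) [39. 94.]
(-80, 70, 52) [ 54. 107.]
(-2, 70, 27.7) [169. 107.]
(-55, 60, 26.8) [232. 125.]
(-55, -60, 26.8) [245. 303.]
(57, 67, 42) [430. 113.]
(0, 67, 96) [325. 115.]
```

View pics/wrist5o.png

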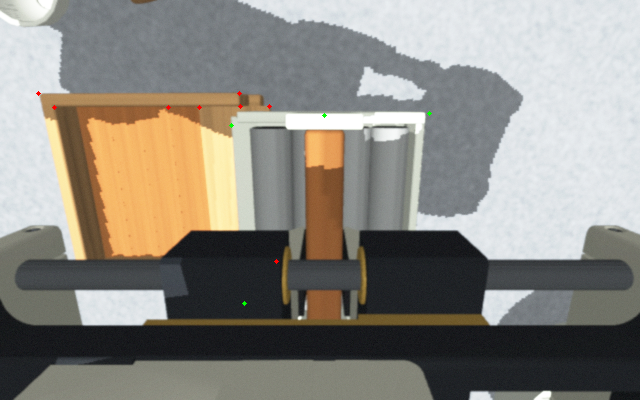

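View pics/top5.png

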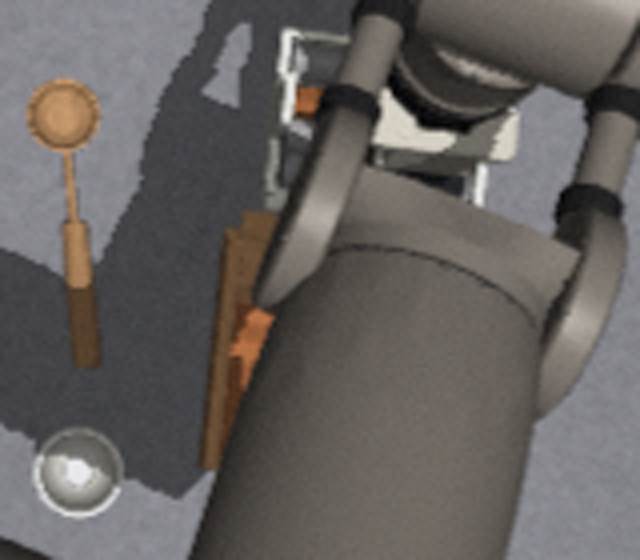

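View pics/side5.png

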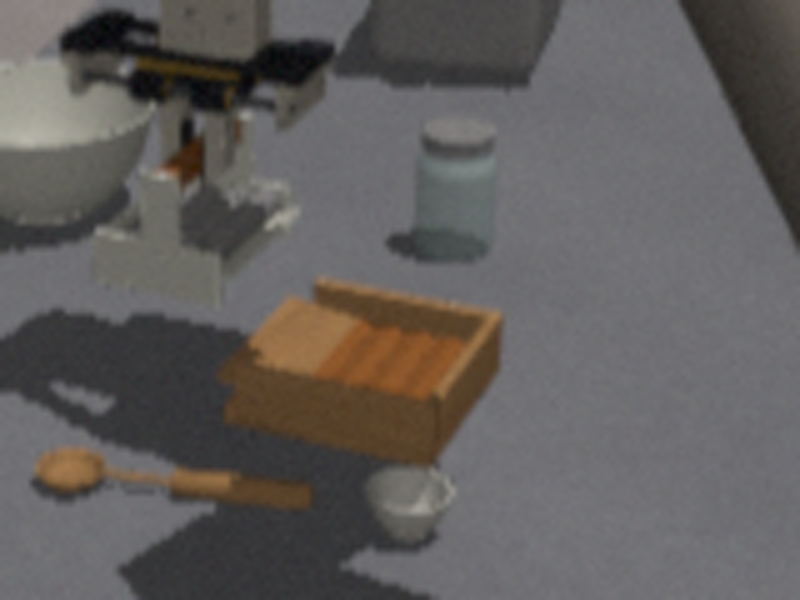

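```bash
python3 - <<'E'
import cv2
a=cv2.imread('pics/wrist5.png')[80:180,30:280]; a=cv2.resize(a,None,fx=3.2,fy=3.2,interpolation=cv2.INTER_CUBIC)
b=cv2.imread('pics/wrist5o.png')[80:180,30:280]; b=cv2.resize(b,None,fx=3.2,fy=3.2,interpolation=cv2.INTER_NEAREST)
import numpy as np
cv2.imwrite('pics/w5z.png',np.r_[a[:290],b[:290]])
E
```

```text
(no output)
```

View pics/w5z.png

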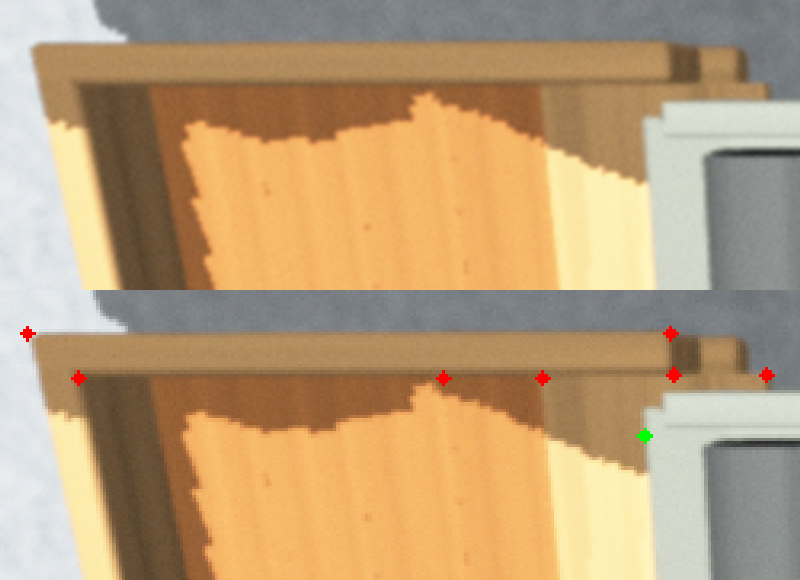

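```bash
python3 - <<'E'
from h import *
chk()
for a in [(80,100,8),(82,60,8),(82,44,8)]:
    print(a); need(*tip_pose(*a)); print(tip_pose(*a)[0].round(1))
E
```

```text
t 8.52 meas-cmd [-0.2  0.7  0. ] rot [ 0.01  0.02 -0.03] F [ 0.4 -0.6 -5.8] M [-0.12  0.11 -0.04] w 16.0 q [-0.42  0.63  1.24  0.    1.27 -0.27]
(80, 100, 8)
turn [-8.    0.   -0.07] shift [ 0.74 -1.48 10.07]
[ 620.1 -193.7  146.7]
(82, 60, 8)
turn [-8.    0.   -0.07] shift [ 0.74  0.52 50.07]
[ 622.1 -194.   106.7]
(82, 44, 8)
turn [-8.    0.   -0.07] shift [ 0.74  0.52 66.07]
[ 622.1 -194.    90.7]
```

Call:
send_rows:
  targets:
    - [[-1, 0, 0, 0, 0, 4, 1], [-3, 0, 0, 0, 0, 12, 1], [-5, 0, 0, 0, 0, 23, 1], [-7, 0, 0, 1, 0, 34, 1], [-8, 0, 0, 1, 0.5, 42, 1]]

```text
time: 8.93
tool_pos: [620.9, -192.7, 113.9]
tcp_rot: [3.002, -0.001, 1.424]
contact_force: [-1.0, 0.3, -6.0]
grip_width: 15.9
```

```bash
python3 - <<'E'
from h import *
apply([-8,0,0,1,.5,42]); chk()
need(*tip_pose(82,44,8))
E
```

```text
t 8.93 meas-cmd [-1.2  1.1 -0.8] rot [ 0.01  0.04 -0.03] F [-1.   0.3 -6. ] M [-0.04  0.41  0.04] w 15.9 q [-0.44  0.6   1.44  0.05  0.97 -0.32]
turn [ 0.    0.01 -0.07] shift [-0.26 -3.33 23.84]
```

Call:
send_rows:
  targets:
    - [[0, 0, 0, 0, -1, 8, 1], [0, 0, 0, 0, -2, 15, 1], [0, 0, 0, 0, -3, 20, 1], [0, 0, 0, 0, -3, 23, 1], [0, 0, 0, 0, -3, 24, 1]]

```text
time: 9.35
tool_pos: [622.4, -193.8, 89.9]
tcp_rot: [3.003, -0.0, 1.424]
contact_force: [-1.0, 0.4, -6.1]
grip_width: 15.9
```

```bash
python3 - <<'E'
from h import *
apply([0,0,0,0,-3,24]); 
m=camera_model('wrist')
im=capture('wrist'); cv2.imwrite('pics/w6.png',cv2.resize(im[60:260,30:440,::-1],None,fx=1.9,fy=1.9,interpolation=cv2.INTER_CUBIC))
im=capture('side'); cv2.imwrite('pics/side6.png',cv2.resize(im[140:240,270:400,::-1],None,fx=6,fy=6,interpolation=cv2.INTER_CUBIC))
chk()
need(*tip_pose(82,44,8))
E
```

```text
t 9.45 meas-cmd [ 0.1 -0.1 -0.1] rot [-0.    0.    0.01] F [ 0.1  0.2 -5.5] M [-0.08  0.37 -0.01] w 15.8 q [-0.44  0.63  1.46  0.05  0.92 -0.32]
turn [ 0.    0.01 -0.07] shift [-0.26 -0.33 -0.16]
```

View pics/w6.png

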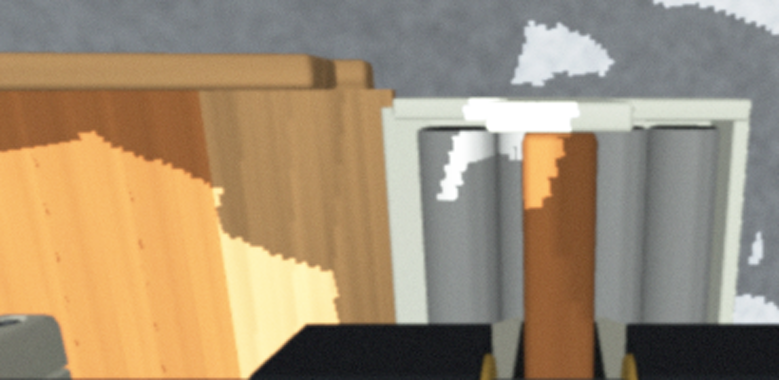

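View pics/side6.png

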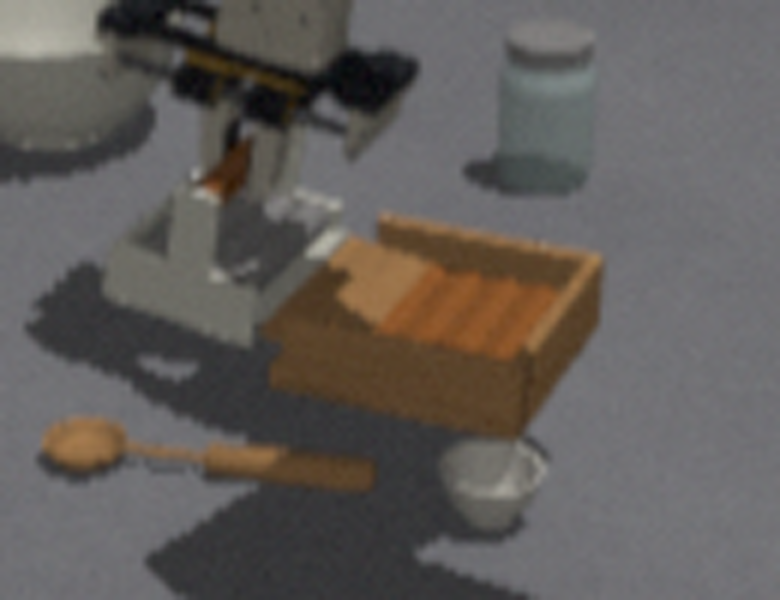

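```bash
python3 - <<'E'
from h import *
for a in [(81,44,9.5),(80,43.5,11),(79,43,12.5),(79,43,14),(78,43,15.5)]:
    print(a,end=' '); need(*tip_pose(*a))
E
```

```text
(81, 44, 9.5) turn [-1.5   0.01 -0.07] shift [-0.26 -2.37 -1.73]
(80, 43.5, 11) turn [-3.    0.01 -0.07] shift [-0.26 -4.51 -2.77]
(79, 43, 12.5) turn [-4.5   0.01 -0.07] shift [-0.26 -6.7  -3.78]
(79, 43, 14) turn [-6.    0.01 -0.07] shift [-0.27 -7.86 -5.12]
(78, 43, 15.5) turn [-7.5   0.01 -0.07] shift [ -0.27 -10.04  -6.57]
```

Call:
send_rows:
  targets:
    - [[-1.5, 0, 0, 0, -2.4, -1.7, 1], [-3, 0, 0, 0, -4.5, -2.8, 1], [-4.5, 0, 0, 0, -6.7, -3.8, 1], [-6, 0, 0, 0, -7.9, -5.1, 1], [-7.5, 0, 0, 0, -10, -6.6, 1]]

```text
time: 9.87
tool_pos: [612.0, -192.5, 96.4]
tcp_rot: [2.869, 0.0, 1.424]
contact_force: [0.7, -0.5, -6.6]
grip_width: 15.9
```

```bash
python3 - <<'E'
from h import *
apply([-7.5,0,0,0,-10,-6.6]); 
im=capture('wrist'); cv2.imwrite('pics/w7.png',cv2.resize(im[60:260,30:440,::-1],None,fx=1.9,fy=1.9,interpolation=cv2.INTER_CUBIC))
im=capture('side'); cv2.imwrite('pics/side7.png',cv2.resize(im[140:240,270:400,::-1],None,fx=6,fy=6,interpolation=cv2.INTER_CUBIC))
chk()
for a in [(77.5,42.5,17),(77,42,18.5),(77,42,20),(77,42,21.5),(77,42,23)]:
    print(a,end=' '); need(*tip_pose(*a))
E
```

```text
t 9.97 meas-cmd [-0.8  0.1  0.4] rot [0.01 0.   0.02] F [-0.8  0.  -5.6] M [0.01 0.62 0.  ] w 15.5 q [-0.47  0.55  1.62  0.13  0.72 -0.4 ]
(77.5, 42.5, 17) turn [-1.5   0.02 -0.07] shift [-0.27 -1.71 -1.05]
(77, 42, 18.5) turn [-3.    0.02 -0.07] shift [-0.27 -3.41 -2.1 ]
(77, 42, 20) turn [-4.5   0.02 -0.07] shift [-0.28 -4.53 -3.47]
(77, 42, 21.5) turn [-6.    0.02 -0.07] shift [-0.28 -5.69 -4.81]
(77, 42, 23) turn [-7.5   0.02 -0.07] shift [-0.28 -6.89 -6.12]
```

View pics/w7.png

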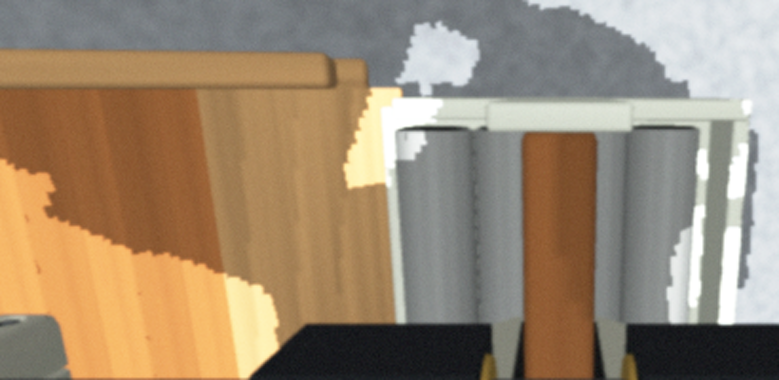

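View pics/side7.png

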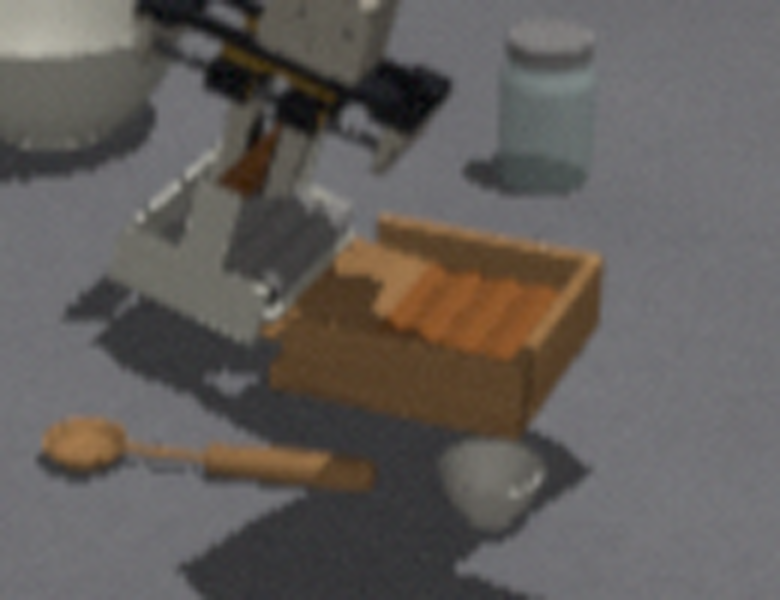

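Call:
send_rows:
  targets:
    - [[-1.5, 0, 0, 0, -1.7, -1, 1], [-3, 0, 0, 0, -3.4, -2.1, 1], [-4.5, 0, 0, 0, -4.5, -3.5, 1], [-6, 0, 0, 0, -5.7, -4.8, 1], [-7.5, 0, 0, 0, -6.9, -6.1, 1]]

```text
time: 10.38
tool_pos: [603.9, -191.2, 100.2]
tcp_rot: [2.739, 0.0, 1.424]
contact_force: [0.6, 0.3, -4.8]
grip_width: 15.8
```

```bash
python3 - <<'E'
from h import *
apply([-7.5,0,0,0,-6.9,-6.1]); 
im=capture('wrist'); cv2.imwrite('pics/w8.png',cv2.resize(im[60:260,30:440,::-1],None,fx=1.9,fy=1.9,interpolation=cv2.INTER_CUBIC))
im=capture('side'); cv2.imwrite('pics/side8.png',cv2.resize(im[140:240,270:400,::-1],None,fx=6,fy=6,interpolation=cv2.INTER_CUBIC))
chk()
for a in [(77,42,25),(77,42,27),(76,41,29),(76,41,31),(76,41,33)]:
    print(a,end=' '); need(*tip_pose(*a))
E
```

```text
t 10.48 meas-cmd [-0.5  0.1  0. ] rot [0.05 0.03 0.03] F [ 0.9 -0.7 -5.5] M [0.04 0.71 0.03] w 15.5 q [-0.5   0.49  1.76  0.27  0.52 -0.56]
(77, 42, 25) turn [-2.    0.03 -0.06] shift [-0.28 -1.39 -1.91]
(77, 42, 27) turn [-4.    0.03 -0.06] shift [-0.28 -2.87 -3.76]
(76, 41, 29) turn [-6.    0.03 -0.06] shift [-0.29 -5.72 -5.02]
(76, 41, 31) turn [-8.    0.03 -0.06] shift [-0.29 -7.31 -6.76]
(76, 41, 33) turn [-10.     0.03  -0.06] shift [-0.29 -8.97 -8.44]
```

View pics/w8.png

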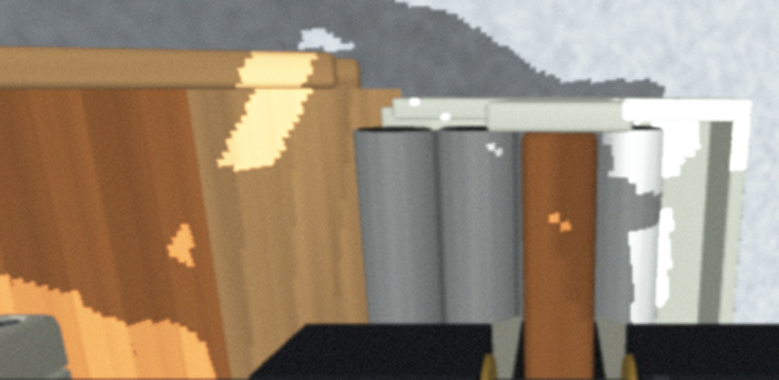

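View pics/side8.png

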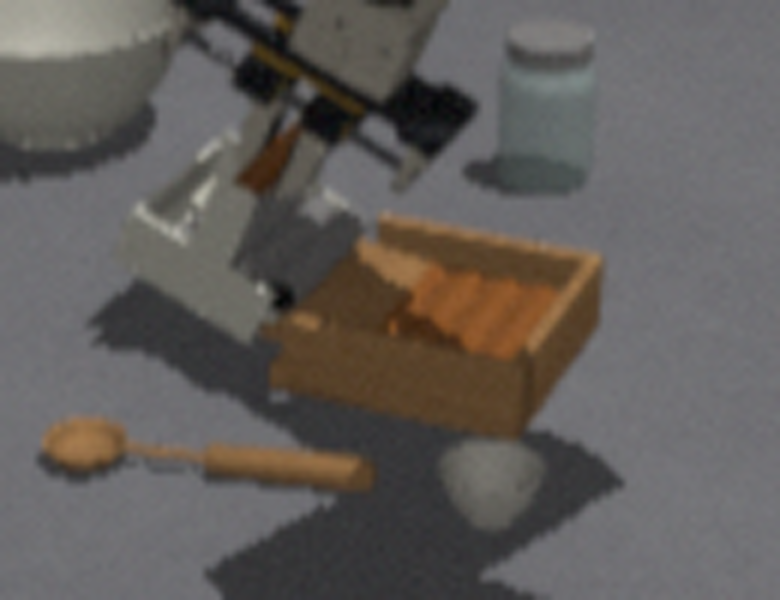

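Call:
send_rows:
  targets:
    - [[-1, 0, 0, 0, -0.7, -1, 1], [-2, 0, 0, 0, -1.4, -1.9, 1], [-3, 0, 0, 0, -2.1, -2.8, 1], [-4, 0, 0, 0, -2.9, -3.8, 1]]

```text
time: 10.82
tool_pos: [600.5, -190.8, 103.1]
tcp_rot: [2.669, 0.0, 1.424]
contact_force: [0.2, -0.6, -3.5]
grip_width: 15.7
```

```bash
python3 - <<'E'
from h import *
apply([-4,0,0,0,-2.9,-3.8]); 
im=capture('wrist'); cv2.imwrite('pics/w9.png',cv2.resize(im[60:260,30:440,::-1],None,fx=1.9,fy=1.9,interpolation=cv2.INTER_CUBIC))
im=capture('side'); cv2.imwrite('pics/side9.png',cv2.resize(im[140:240,270:400,::-1],None,fx=6,fy=6,interpolation=cv2.INTER_CUBIC))
chk()
for a in [(76,41,28),(76,41,29),(76,41,31),(76,41,33)]:
    print(a,end=' '); need(*tip_pose(*a))
E
```

```text
t 10.92 meas-cmd [ 0.4 -0.2  0.6] rot [-0.03  0.01  0.01] F [ 0.  -0.5 -2.7] M [-0.05  0.62 -0.06] w 15.9 q [-0.51  0.47  1.83  0.4   0.43 -0.7 ]
(76, 41, 28) turn [-1.    0.03 -0.06] shift [-0.29 -2.01 -0.47]
(76, 41, 29) turn [-2.    0.03 -0.06] shift [-0.29 -2.72 -1.42]
(76, 41, 31) turn [-4.    0.03 -0.06] shift [-0.29 -4.2  -3.26]
(76, 41, 33) turn [-6.    0.04 -0.06] shift [-0.29 -5.73 -5.05]
```

View pics/w9.png

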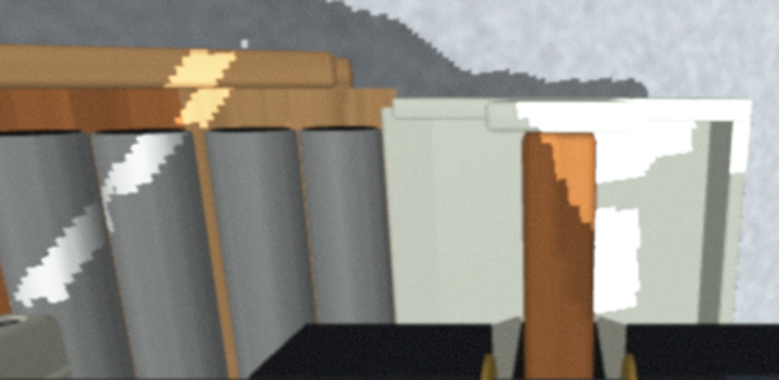

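View pics/side9.png

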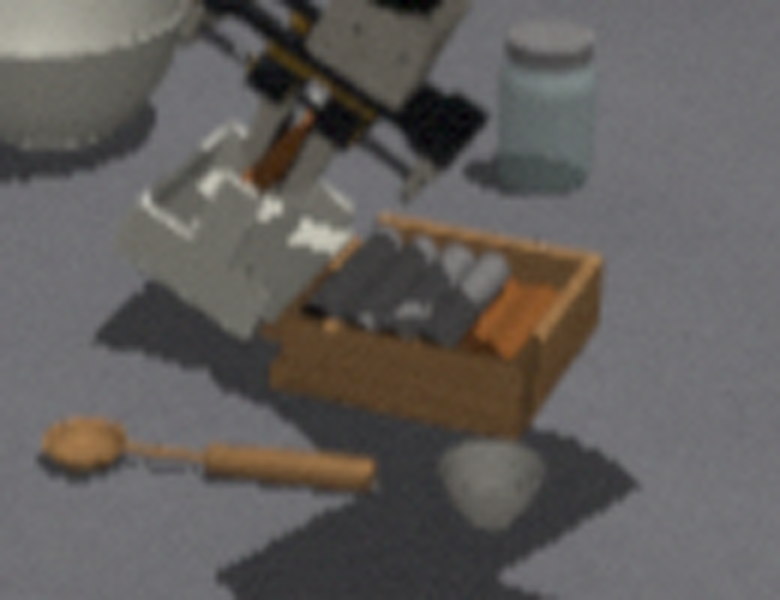

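Call:
send_rows:
  targets:
    - [[0, 0, 0, 0, 0, 0, 1], [0, 0, 0, 0, 0, 0, 1], [0, 0, 0, 0, 0, 0, 1], [0, 0, 0, 0, 0, 0, 1], [0, 0, 0, 0, 0, 0, 1]]

```text
time: 11.33
tool_pos: [599.5, -190.5, 102.1]
tcp_rot: [2.67, -0.0, 1.424]
contact_force: [0.3, -0.2, -2.8]
grip_width: 15.8
```

```bash
python3 - <<'E'
from h import *
im=capture('wrist'); cv2.imwrite('pics/w10.png',im[:,:,::-1])
m=camera_model('wrist')
im=capture('side'); cv2.imwrite('pics/side10.png',cv2.resize(im[140:240,270:400,::-1],None,fx=6,fy=6,interpolation=cv2.INTER_CUBIC))
chk()
E
```

```text
t 11.43 meas-cmd [-0.1 -0.1 -0. ] rot [0.   0.   0.01] F [-0.4  0.1 -2.4] M [-0.04  0.65 -0.05] w 16.0 q [-0.51  0.47  1.83  0.4   0.42 -0.7 ]
```

View pics/w10.png

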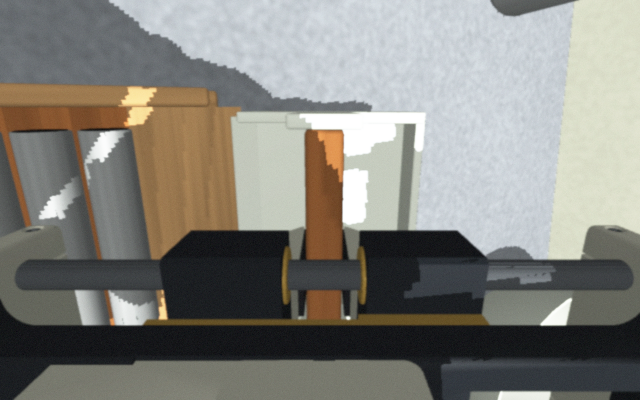

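View pics/side10.png

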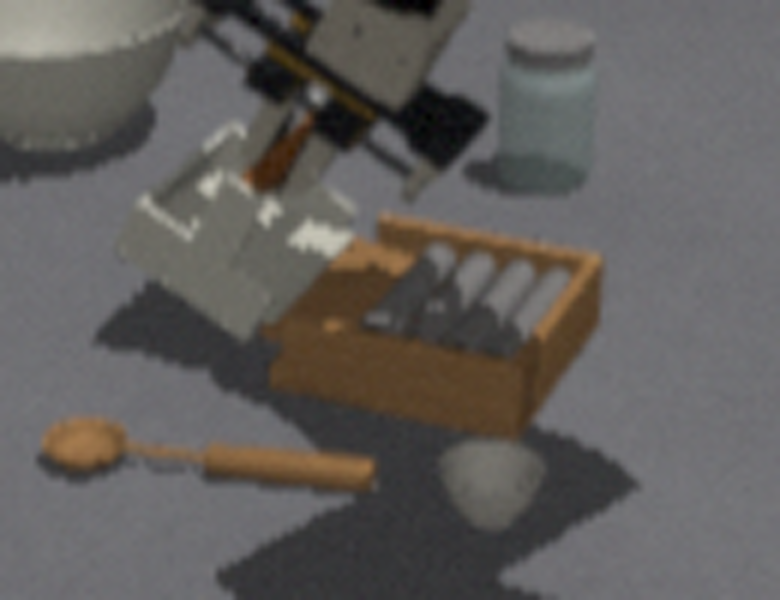

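```bash
python3 - <<'E'
from h import *
for a in [(79,46,25),(81,56,23),(83,68,20.5),(85,82,18),(87,96,15)]:
    print(a,end=' '); need(*tip_pose(*a))
E
```

```text
(79, 46, 25) turn [ 2.    0.03 -0.06] shift [-0.28  4.97 -0.67]
(81, 56, 23) turn [ 4.    0.03 -0.06] shift [-0.27 12.56 -6.68]
(83, 68, 20.5) turn [ 6.5   0.03 -0.06] shift [ -0.27  21.29 -13.92]
(85, 82, 18) turn [ 9.    0.03 -0.07] shift [ -0.26  30.8  -22.88]
(87, 96, 15) turn [12.    0.03 -0.07] shift [ -0.26  40.45 -31.23]
```

Call:
send_rows:
  targets:
    - [[2, 0, 0, 0, 5, -1, 1], [4, 0, 0, 0, 12.5, -7, 1], [6.5, 0, 0, 0, 21, -14, 1], [9, 0, 0, 0, 31, -23, 1], [12, 0, 0, 0, 40, -31, 1]]

```text
time: 11.85
tool_pos: [620.5, -193.8, 148.6]
tcp_rot: [2.882, 0.001, 1.423]
contact_force: [1.2, -0.3, -3.3]
grip_width: 15.6
```

```bash
python3 - <<'E'
from h import *
apply([12,0,0,0,40,-31]); chk()
for a in [(87,108,12),(87,116,8),(87,120,4),(87,122,1),(87,122,0)]:
    print(a,end=' '); need(*tip_pose(*a))
E
```

```text
t 11.85 meas-cmd [-0.3 -0.2  0.7] rot [ 0.13 -0.04  0.05] F [ 1.2 -0.3 -3.3] M [0.01 0.45 0.01] w 15.6 q [-0.46  0.5   1.53  0.1   0.87 -0.37]
(87, 108, 12) turn [ 3.    0.02 -0.07] shift [-0.25  5.48 -8.98]
(87, 116, 8) turn [ 7.    0.01 -0.07] shift [ -0.25   9.96 -12.64]
(87, 120, 4) turn [ 1.1e+01  1.0e-02 -7.0e-02] shift [ -0.25  13.11 -12.29]
(87, 122, 1) turn [ 1.4e+01  1.0e-02 -7.0e-02] shift [ -0.24  15.01 -10.96]
(87, 122, 0) turn [ 1.5e+01  1.0e-02 -7.0e-02] shift [-0.24 15.44 -9.86]
```

Call:
send_rows:
  targets:
    - [[3, 0, 0, 0, 5.5, -9, 1], [7, 0, 0, 0, 10, -12.6, 1], [11, 0, 0, 0, 13, -12.3, 1], [14, 0, 0, 0, 15, -11, 1], [15, 0, 0, 0, 15.4, -9.8, 1]]

```text
time: 12.27
tool_pos: [634.2, -195.6, 161.2]
tcp_rot: [-3.141, 0.0, 1.424]
contact_force: [0.8, -0.5, -3.4]
grip_width: 15.4
```

```bash
python3 - <<'E'
from h import *
apply([15,0,0,0,15.4,-9.8]); chk()
im=capture('side'); cv2.imwrite('pics/side11.png',cv2.resize(im[140:240,270:400,::-1],None,fx=6,fy=6,interpolation=cv2.INTER_CUBIC))
need([525,201,150],tool_of(np.radians(-15.7)))
need([525,201,150],cmd()[1]); print(cmd()[0])
E
```

```text
t 12.27 meas-cmd [ 1.2 -0.3 -0.2] rot [ 0.03 -0.02 -0.  ] F [ 0.8 -0.5 -3.4] M [-0.12 -0.02 -0.01] w 15.4 q [-0.41  0.65  1.19 -0.    1.3  -0.27]
turn [-0.   -0.    7.28] shift [ 376.29 -164.89   11.33]
turn [0. 0. 0.] shift [ 376.29 -164.89   11.33]
[ 633.00740709 -195.37763214  161.33279306]
```

View pics/side11.png

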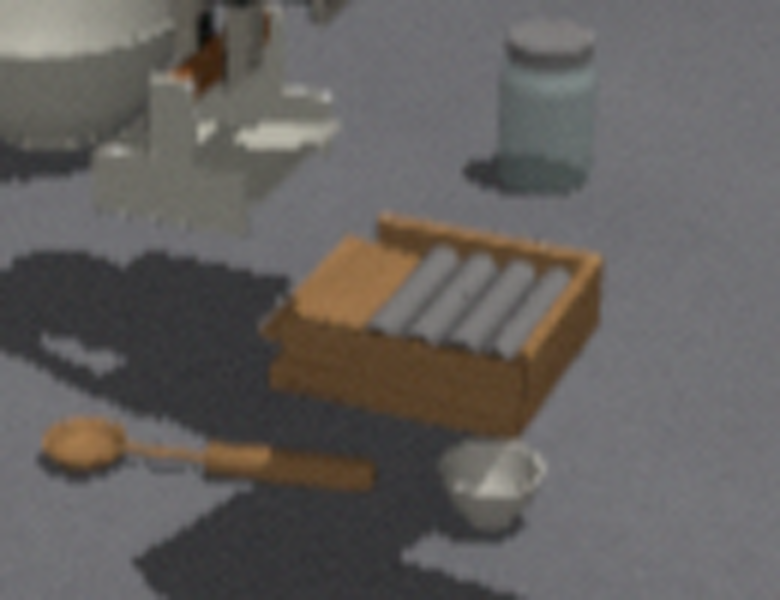

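Call:
send_rows:
  targets:
    - [[0, 0, 0, 11, -5, 0, 1], [0, 0, 0, 32, -14, 0, 1], [0, 0, 0, 59, -26, 0, 1], [0, 0, 0, 87, -38, 0, 1], [0, 0, 0, 115, -50, 0, 1]]

```text
time: 12.73
tool_pos: [598.5, -72.5, 161.2]
tcp_rot: [3.141, -0.001, 1.423]
contact_force: [0.9, 0.6, -3.2]
grip_width: 16.0
```

Call:
send_rows:
  targets:
    - [[0, 0, 0, 28, -12, 0, 1], [0, 0, 0, 56, -25, 0, 1], [0, 0, 0, 84, -37, 0, 1], [0, 0, 0, 112, -49, 0, 1], [0, 0, 0, 140, -61, 0, 1]]

```text
time: 13.15
tool_pos: [558.5, 74.9, 161.5]
tcp_rot: [3.141, -0.001, 1.423]
contact_force: [0.6, 0.9, -3.2]
grip_width: 15.7
```

Call:
send_rows:
  targets:
    - [[0, 0, 0, 28, -12, 0, 1], [0, 0, 0, 56, -25, 0, 1], [0, 0, 0, 84, -37, 3, 1], [0, 0, 0, 106, -46, 8, 1], [0, 0, 0, 121, -54, 13, 1]]

```text
time: 13.57
tool_pos: [522.7, 203.2, 148.6]
tcp_rot: [3.14, -0.002, 1.425]
contact_force: [0.1, 0.4, -4.0]
grip_width: 15.9
```

```bash
python3 - <<'E'
from h import *
apply([0,0,0,115,-50,0]);apply([0,0,0,140,-61,0]);apply([0,0,0,121,-54,13]); chk()
print(cmd()[0])
im=capture('top'); cv2.imwrite('pics/top12.png',cv2.resize(im[120:280,190:450,::-1],None,fx=3,fy=3,interpolation=cv2.INTER_CUBIC))
E
```

```text
t 13.57 meas-cmd [-2.1  2.5  0.3] rot [-0.07  0.11 -0.07] F [ 0.1  0.4 -4. ] M [-0.17  0.06 -0.07] w 15.9 q [0.23 0.48 1.54 0.   1.12 0.38]
[524.84675088 200.73128274 148.33279306]
```

View pics/top12.png

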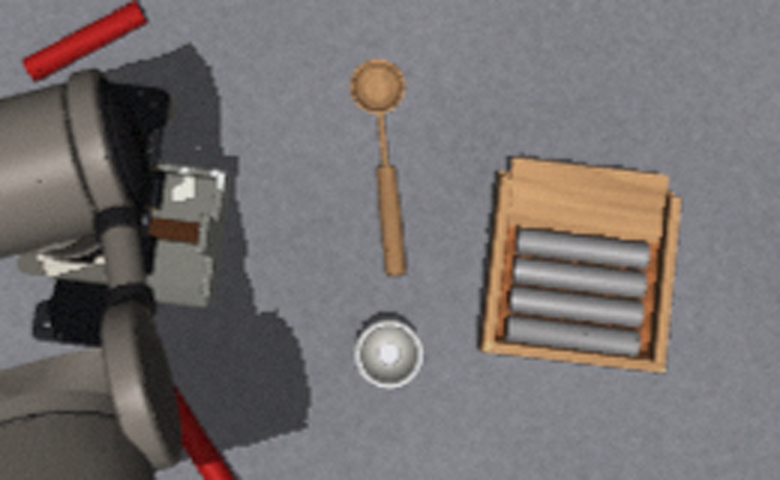

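Call:
send_rows:
  targets:
    - [[0, 0, 0, 0, 0, 10, 1], [0, 0, 0, 0, 0, 28, 1], [0, 0, 0, 0, 0, 46, 1], [0, 0, 0, 0, 0, 60, 1], [0, 0, 0, 0, 0, 68, 1]]

```text
time: 14.03
tool_pos: [523.3, 199.5, 78.4]
tcp_rot: [-3.14, 0.001, 1.423]
contact_force: [0.1, 0.8, -3.0]
grip_width: 15.8
```

Call:
send_rows:
  targets:
    - [[0, 0, 0, 0, 0, 5, 1], [0, 0, 0, 0, 0, 9, 1], [0, 0, 0, 0, 0, 12, 1], [0, 0, 0, 0, 0, 13, 1], [0, 0, 0, 0, 0, 13.5, 1]]

```text
time: 14.45
tool_pos: [525.1, 200.7, 67.2]
tcp_rot: [3.141, -0.0, 1.424]
contact_force: [-0.4, 0.6, -3.7]
grip_width: 15.7
```

```bash
python3 - <<'E'
from h import *
apply([0,0,0,0,0,81.5]); chk()
print(cmd()[0])
E
```

```text
t 14.45 meas-cmd [ 0.2 -0.1  0.3] rot [-0.05  0.02  0.02] F [-0.4  0.6 -3.7] M [-0.11  0.06  0.  ] w 15.7 q [0.23 0.58 1.62 0.   0.94 0.38]
[524.84675088 200.73128274  66.83279306]
```

Force still shows the carrier's weight, so I lower by 1 mm steps.

Call:
send_rows:
  targets:
    - [[0, 0, 0, 0, 0, 0.5, 1], [0, 0, 0, 0, 0, 0.7, 1], [0, 0, 0, 0, 0, 0.7, 1]]

```text
time: 14.7
tool_pos: [525.2, 200.8, 66.7]
tcp_rot: [3.14, -0.0, 1.424]
contact_force: [0.3, -0.1, -0.8]
grip_width: 16.0
```

```bash
python3 - <<'E'
from h import *
apply([0,0,0,0,0,.7]); chk()
E
```

```text
t 14.7 meas-cmd [0.3 0.  0.5] rot [-0.06  0.03  0.01] F [ 0.3 -0.1 -0.8] M [-0.17  0.12  0.  ] w 16.0 q [0.23 0.58 1.62 0.   0.94 0.38]
```

Call:
send_rows:
  targets:
    - [[0, 0, 0, 0, 0, 0, -1], [0, 0, 0, 0, 0, 0, -1], [0, 0, 0, 0, 0, 0, -1], [0, 0, 0, 0, 0, 0, -1], [0, 0, 0, 0, 0, 0, -1]]

```text
time: 15.12
tool_pos: [524.9, 200.7, 66.3]
tcp_rot: [3.141, -0.0, 1.424]
contact_force: [0.1, 0.6, 0.4]
grip_width: 44.6
```

Call:
send_rows:
  targets:
    - [[0, 0, 0, 0, 0, 0, -1], [0, 0, 0, 0, 0, 0, -1], [0, 0, 0, 0, 0, 0, -1], [0, 0, 0, 0, 0, 0, -1], [0, 0, 0, 0, 0, 0, -1]]

```text
time: 15.53
tool_pos: [524.8, 200.7, 66.1]
tcp_rot: [3.142, -0.0, 1.424]
contact_force: [-0.7, 0.4, 0.4]
grip_width: 77.3
```

Call:
send_rows:
  targets:
    - [[0, 0, 0, 0, 0, -10, -1], [0, 0, 0, 0, 0, -35, -1], [0, 0, 0, 0, 0, -65, -1], [0, 0, 0, 0, 0, -95, -1], [0, 0, 0, 0, 0, -120, -1]]

```text
time: 15.95
tool_pos: [525.1, 200.7, 189.1]
tcp_rot: [3.14, -0.001, 1.424]
contact_force: [0.7, 0.3, -0.2]
grip_width: 91.9
```

Call:
send_rows:
  targets:
    - [[0, 0, 0, -15, 0, -15, -1], [0, 0, 0, -40, 0, -25, -1], [0, 0, 0, -70, 0, -30, -1], [0, 0, 0, -95, 0, -30, -1], [0, 0, 0, -110, 0, -30, -1]]

```text
time: 16.37
tool_pos: [508.4, 89.8, 217.6]
tcp_rot: [3.14, 0.0, 1.423]
contact_force: [-0.3, -0.7, -0.6]
grip_width: 92.1
```

```bash
python3 - <<'E'
from h import *
apply([0,0,0,0,0,-120]);apply([0,0,0,-110,0,-30]); chk()
im=capture('top'); cv2.imwrite('pics/top13.png',cv2.resize(im[120:280,190:450,::-1],None,fx=3,fy=3,interpolation=cv2.INTER_CUBIC))
im=capture('side'); cv2.imwrite('pics/side13.png',cv2.resize(im[150:280,230:390,::-1],None,fx=5,fy=4.6,interpolation=cv2.INTER_CUBIC))
print(cmd()[0])
E
```

```text
t 16.37 meas-cmd [-0.3 -2.1  1.4] rot [-0.1  -0.02  0.06] F [-0.3 -0.7 -0.6] M [-0.14 -0.   -0.06] w 92.1 q [ 0.03  0.33  1.56 -0.    1.24  0.17]
[508.73858981  91.91709641 216.13279306]
```

View pics/top13.png

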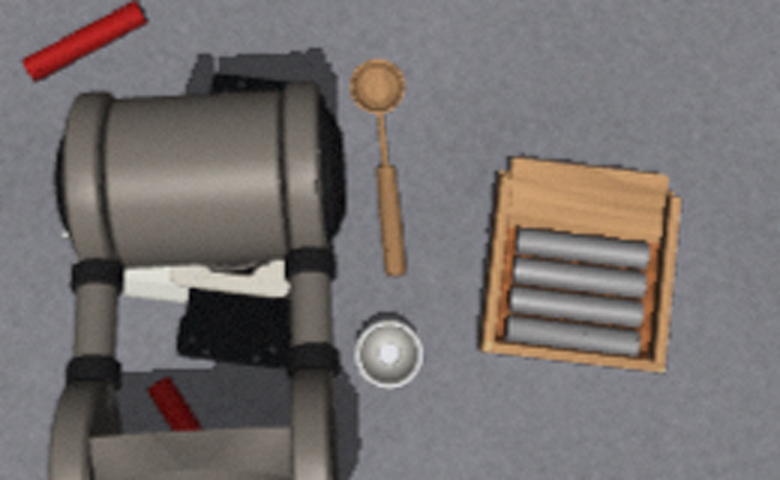

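View pics/side13.png

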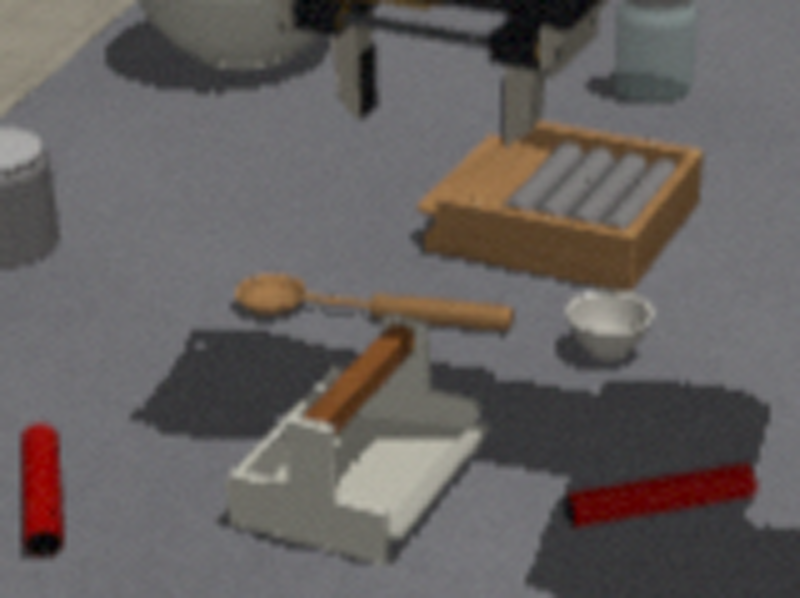

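Call:
send_rows:
  targets:
    - [[0, 0, 0, -30, 0, -10, -1], [0, 0, 0, -70, 0, -20, -1], [0, 0, 0, -110, 0, -30, -1], [0, 0, 0, -140, 0, -35, -1], [0, 0, 0, -155, 0, -35, -1]]

```text
time: 16.88
tool_pos: [486.3, -63.9, 252.9]
tcp_rot: [3.139, 0.001, 1.422]
contact_force: [0.5, 0.2, -0.0]
grip_width: 92.0
```

Call:
send_rows:
  targets:
    - [[0, 0, 0, 0, 0, 0, -1], [0, 0, 0, 0, 0, 0, -1], [0, 0, 0, 0, 0, 0, -1]]

```text
time: 17.13
tool_pos: [486.1, -60.3, 251.1]
tcp_rot: [-3.141, -0.001, 1.424]
contact_force: [-0.2, 0.4, 0.1]
grip_width: 91.7
```

```bash
cat > tubes.py <<'E'
from h import *
import sys
tag=sys.argv[1]
for c in ['wrist','top','side']:
    m=camera_model(c); im=capture(c); S=1 if c=='wrist' else 5
    cv2.imwrite(f'pics/{c}{tag}.png',im[:,:,::-1])
    for e in regions_of('tube1',c):
        # tube centre at silhouette centroid: intersect with z=36.5 in rack frame
        k=e['region']
        if k.sum()<15: continue
        y,x=np.where(k); (cx,cy),(w,h),a=cv2.minAreaRect(np.c_[x,y].astype(np.float32))
        P=atz(c,(cy,cx),36.5,m); Rz=R.from_euler('z',RK[2]).as_matrix(); q=Rz.T@(P-[RK[0],RK[1],0])
        # axis direction
        d=np.array([np.cos(np.radians(a)),np.sin(np.radians(a))]); 
        if w<h: d=np.array([-d[1],d[0]])
        L=max(w,h)/2
        A=Rz.T@(atz(c,(cy+d[1]*L,cx+d[0]*L),36.5,m)-atz(c,(cy-d[1]*L,cx-d[0]*L),36.5,m))
        ang=np.degrees(np.arctan2(A[0],A[1])); ang=(ang+90)%180-90
        if abs(q[0])<100 and abs(q[1])<80: print(c,round(e['conf'],2),'px',np.round([cy,cx]),'rack',q.round(1),'ang',round(ang,1),'len',np.linalg.norm(A).round(0))
chk()
E
python3 - <<'E'
import sys; sys.path.insert(0,'.')
from h import *
apply([0,0,0,-155,0,-35])
E
python3 tubes.py 14
```

```text
wrist 0.93 px [258. 287.] rack [-69.2   1.6  36.5] ang 1.0 len 126.0
wrist 0.85 px [256. 331.] rack [-14.7   4.3  36.5] ang -0.3 len 125.0
wrist 0.82 px [257. 351.] rack [10.2  2.9 36.5] ang -1.2 len 125.0
wrist 0.55 px [257. 308.] rack [-42.8   2.9  36.5] ang 0.8 len 125.0
top 0.72 px [232. 384.] rack [-67.   -8.6  36.5] ang -0.8 len 101.0
top 0.46 px [225. 402.] rack [-41.7 -54.   36.5] ang -51.2 len 13.0
side 0.59 px [189. 345.] rack [-13.2 -12.2  36.5] ang 3.9 len 108.0
side 0.42 px [192. 358.] rack [-63.5 -12.1  36.5] ang -0.2 len 106.0
side 0.4 px [189. 339.] rack [11.1 -6.4 36.5] ang -0.5 len 123.0
t 17.43 meas-cmd [-0.   0.7 -0.1] rot [ 0.01  0.01 -0.06] F [ 0.1  1.3 -0.5] M [-0.09  0.07 -0.02] w 91.8 q [-0.28  0.26  1.57  0.    1.31 -0.14]
```

View pics/wrist14.png

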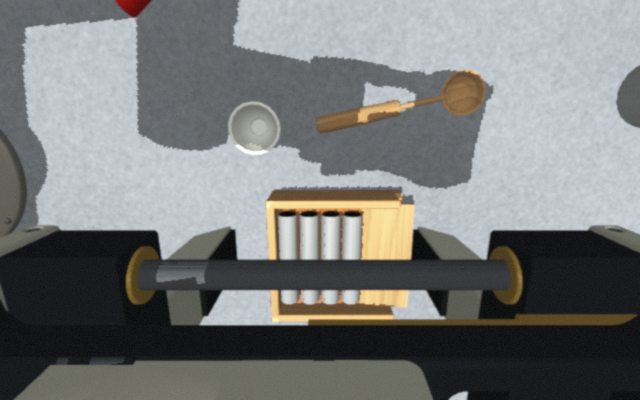

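```bash
python3 - <<'E'
from h import *
a=cv2.imread('pics/wrist14.png')[180:330,250:430]; a=cv2.resize(a,None,fx=4,fy=4,interpolation=cv2.INTER_CUBIC)
m=camera_model('wrist')
for gx in (-67,-41,-15,11):
    for y in (58,-58):
        u=(proj(None,rack2w([gx,y,48.5]),m)[0]-[250,180]+.5)*4; cv2.circle(a,(int(u[0]),int(u[1])),3,(0,0,255),-1)
cv2.imwrite('pics/w14z.png',a)
b=cv2.imread('pics/top14.png'); m=camera_model('top'); b=cv2.resize(b[160:250,200:420],None,fx=3.6,fy=3.6,interpolation=cv2.INTER_CUBIC)
cv2.imwrite('pics/t14z.png',b)
E
sed -i "s/'carrier':\[524,203,-.28\]/'carrier':[525,201,-.15]/" fitall.py; python3 fitall.py
```

```text
carrier ['top'] [524.9 200.7] -8.38 0.044
carrier ['side'] [524.3 202.9] -9.69 0.078
carrier ['top', 'side'] [524.8 201.1] -8.95 0.127
rack ['top'] [ 489.9 -177.1] -7.64 0.88
rack ['side'] [ 493.3 -170.9] -8.19 0.038
rack ['top', 'side'] [ 492.8 -174. ] -8.01 0.935
```

View pics/w14z.png

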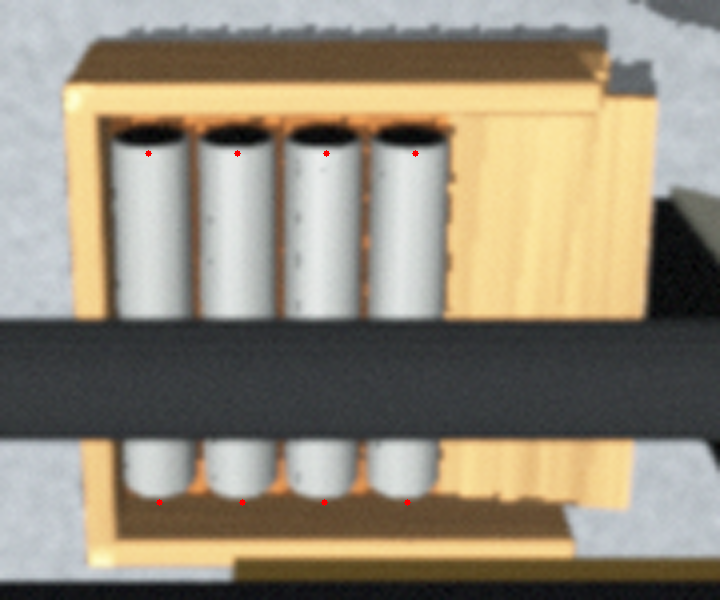

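View pics/fits.png

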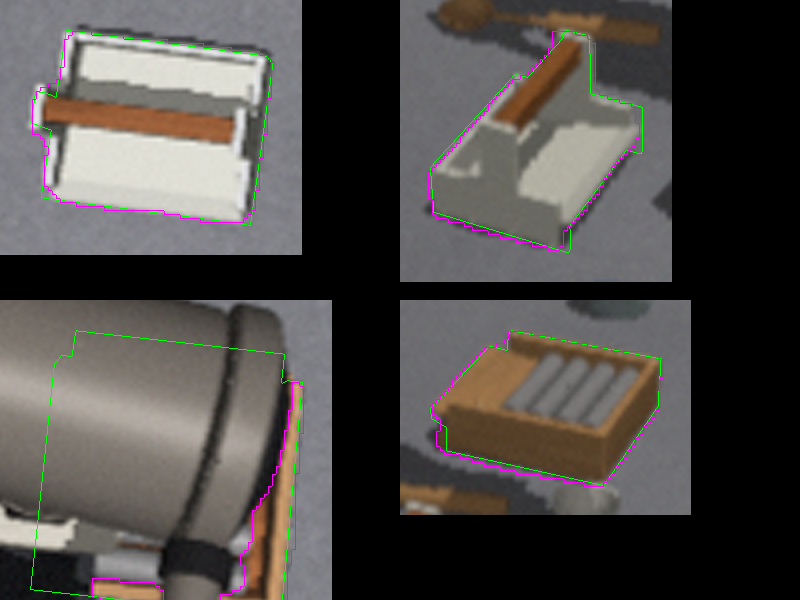

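```bash
python3 - <<'E'
from h import *
chk(); print(close_job())
E
```

```text
t 17.83 meas-cmd [-0.1 -0.1 -0. ] rot [0.   0.01 0.02] F [ 0.1 -0.4 -0.3] M [-0.08  0.06 -0.02] w 91.5 q [-0.28  0.26  1.57  0.    1.31 -0.14]
the job is handed in; nothing more can be done
None
```

The job is handed in, at about 18 s of the 70 s allowed. `close_job` gives no verdict, so what follows rests on my own checks.

**What I did:** I gripped the carrier by its handle and lifted it with all four tubes in it. I carried it round to the rack's sloping entry, held the lip over the apron and tipped the carrier in steps to 27°. All four tubes rolled into the rack. Each came to rest in its own groove, so no nudging was needed and the fingers never touched a tube. I stood the empty carrier back where it started, opened the gripper and moved away.

**Last checks:**
- **Tubes:** the wrist picture puts them at rack x = -69, -43, -15 and 10 mm, against grooves at -67, -41, -15 and 11 mm. Each lies within about 1.2° of its groove and within about 5 mm of its centre along the groove.
- **Carrier:** an outline fit to the top and side pictures matches it standing upright on the counter at (525, 201) mm.
- **Arm:** still, clear of everything, with almost no force on the wrist.
- **Other things:** the ramekin and spoon look unmoved in the pictures. I did not measure them, or the mug and jar, again.

**Checks that were weak or disagreed:**
- The last top picture was mostly blocked by the arm, so its rack fit failed and its tube readings are unreliable: it put one tube at y = -9 mm, where the wrist picture shows about 2 mm.
- The side picture found only three of the tubes, one at an apparent 4° angle. I relied on the wrist picture and the clear top picture taken earlier.

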